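# Dress and close the pastry display case

### The arm

A 7-joint arm with a two-finger parallel gripper is mounted at the origin on the work surface. World frame = base frame: x ahead of the robot, y to its left, z up, the work surface at z = 0. Lengths are in m, angles in rad, forces in N, time in s.
With the tool pointing down it reaches from about 0.4 to 0.85 m from the base axis. Payload 10.4 kg.
Tool frame: the origin (TCP) lies at the very end of the fingers, on their centre line; the grasp point (between the pads) lies manip.hold_point_z behind it (manip.hold_point_z is the distance from the TCP to the grasp point, in m); z points along the fingers, y is the direction in which the jaws open and shut (so a half turn about z gives the same grasp; the last joint's range is limited). The gripper opens to 85 mm and grips with 20 to 120 N. Pads are 22 mm wide; open, the fingers measure 114 mm over their backs; the gripper's body (76 mm by 85 mm) begins 54 mm behind the grasp point. The pads swing forward as they close: fully open they stand 13 mm farther back than shut.
Start: joints at [-1.231, 0.332, -0.065, 1.46, 0.022, 1.35, -0.088], TCP at [0.222, 0.584, 0.231] pointing down, gripper open.
Joint ranges: [-2.6, 2.6], [-0.5, 2.12], [-1.47, 1.34], [0.16, 2.42], [-1.27, 4.41], [0.06, 2.06], [-2.6, 2.6]. Speed limits (rad/s): [2.22, 2.22, 2.79, 2.79, 3.14, 3.14, 3.14].

### API

Orientations are given as a unit quaternion [x, y, z, w].
In Python, from workcell import manip gives the robot as it stands.
- The arm moves only by the tool jog_arm, never from a script. Its arguments are lists of equal length, an entry for each row: "translation": the shift along the world's x, y, z in mm, a list of three; "turn": the turn about the world's z in degrees. In form: {"translation": [[x, y, z], ...], "turn": [turn, ...]}. A call has 1 to 12 rows; each row is the pose to reach, as a shift and turn from the pose measured when the call began; what a row does not reach only later rows make up. A row lasts 1/12 s, in which the tool goes at most 41.7 mm and 7.16 degrees, less where a joint would pass 70% of its speed; a pose out of reach is approached as far as the arm can. A call with a gripper value outside its range is refused whole. "grip" is the finger opening in mm, from 0 to 85.4, set as the call begins (left out, the last holds). The fingers move at their own pace and stop on an object; "grip_force" is the grip in N (left out, the last holds). Time passes only in rows, so rows that repeat a pose let the fingers close. It gives the time, the measured TCP pose, the force and the opening at its end, in the units of the state.
- manip.get_obs(): the state, without advancing time (a new reading comes with each control period).
- manip.camera(name): name is "scene" or "top" or "wrist"; returns a dict with "frame" (384x512x3 uint8, red, green, blue), "mtx" (3x3 intrinsics, pixels), "k1" (the pictures are not rectified: a ray, as slopes to the right and down, at radius r is drawn at 1 + k1 r^2 times it, then the intrinsics apply), "pose" (4x4, takes a point from camera to world coordinates). Camera axes: x right, y down, z forward; pixel columns grow to the right and rows downward; lengths in m; the calibration is good to about 2 mm. A picture is of the moment at which its call begins. There is no depth.
- manip.hand_in(): hands the job in, once; it reports no verdict.
Trained networks look in a picture, given as the dict that the camera call returned (one of the last four; its "shot" number tells which), for a name from the list of things; names that differ only in an ending like _2 or _b are one class to them, and where a whole thing is asked for, a point or a joint stands for the part that bears it (a point fixed in the world has none). Each returns a list of dicts, best first, with "confidence" (0 to 1); they miss things now and then, are a little off and sometimes report something else, mostly with a low value. They report only what shows in the picture. A call takes as long as a camera call. They do not tell look-alikes from the thing itself.
- manip.outline_of(picture, label): "mask" (384x512 bool, what is visible of it) and "extent" ([left, top, right, bottom] in pixels, round what is visible of it).
- manip.pinpoint(picture, label): "at" ([column, row] in pixels: a listed point, or the origin of a listed thing).
The state is a dict: "clock": time; "joint_pos": joint angles; "joint_velocities": joint speeds; "tau": joint torques, N m; "position": TCP position; "ee_rot": TCP orientation; "ft_force": force on the tool from outside, world axes, zero at the start; "torque": the same for the moment, N m; "grip_width": opening from 0.0 (shut) to 1.0 (fully open).
Only numpy, scipy, OpenCV 4.12 (cv2) and the standard library are available. Lean on these libraries where they do the work, as an engineer would, in place of code of your own. Each camera call takes 0.05 s, during which the arm holds its last target. There are 200 camera calls.

### The job

Line up all the display cakes, those on the board and those still on the serving tray, in one even row in the case: each upright and centred on a brass dot, filling the dots from the hinge-post end without leaving one empty between. Also take the glass gate from its stand, hang it with both sockets fully down on the two pintles and close it against the latch post, and once it is shut turn the latch fully across its top. Leave everything else on the counter where it is.

Things in the scene. Friction and masses are not known exactly. Their poses are not given: they have to be found in the camera images.
- case: Fixed open-topped display case. Origin at counter level under its board's middle; x away from the robot, y towards its hinge post, z up. Marble board 170 (x) by 380 mm, 12 mm thick; low glass rims 45 mm high on the far side and ends. Robot's side: hinge post (18x16, 104 high) at (-110, 178) mm, latch post (20 square, 108 high) at (-93, -70), from there to y = -190 a fixed pane 106 high
- pin_low (a point): Foot of the lower upright steel pintle (8 mm across, 13 high, tapered over the last 4), 18 mm above the counter at case (-110, 150) mm. It stands on a bracket 6 mm thick, 18 wide, that reaches from the hinge post to 7 mm past the pintle's axis
- pin_high (a point): Foot of the upper pintle, same pintle and bracket, on the same vertical axis, 60 mm above the lower one. As the axes coincide, the gate comes in from the robot's side raised 14 to 38 mm, and is then lowered
- latch (a joint): Turn latch on the latch post (rad). 0: its tongue lies along the case's -y, clear of the gate; grows clockwise from above to the stop at 1.57: tongue points along case -x, across the gate's top. Friction 0.05 N m, stays where left. Tongue 14 mm wide, reaches 34 mm from the axis, 110 to 116 mm above the counter
- latch_grip (a point): On the latch's vertical axis, 140 mm above the counter, inside its upright grip fin: 8 mm thick, 34 mm long along the tongue's direction, centred on the axis, from 116 to 148 mm above the counter
- gate: Lift-off leaf, glass in a brass frame, 350 g, 12 mm thick (x), y from -115 (free end) to +100 mm, 100 high. Origin: on the underside at mid-rail, y towards its hinge end, z up. Grip the top rail (12x12 mm, centre z 94) at y = 0. Starts upright in a fixed wooden stand: base 12 mm thick, cheeks 52 high at y = +-65, slot 17 wide. Closed: parallel to case y; its yaw falls as it opens to the robot
- sock_low (a point): Centre of the lower mouth of the gate's lower socket: vertical brass tube, 18 mm outside, 12 bore, 14 long, open right through, at gate (0, 115, 14) mm. Hung, it meets pin_low, the tube resting on the bracket, the gate's underside 4 mm above the counter
- sock_high (a point): Centre of the lower mouth of the gate's upper socket, the same tube, at gate (0, 115, 74) mm. Hung, it meets pin_high. The closed leaf's free end lies along the robot's side of the latch post, its stop
- tray: Fixed steel serving tray 170 (x) by 100 mm, rim 10 mm high, floor 4 mm thick. Origin: underside centre. Up to two cakes start on it
- mark0 (a point): brass dot, 12 mm across, let into the board, 12 mm above the counter: place number 1 counted from the hinge post; the five dots are 70 mm apart on the board's long centre line
- mark1 (a point): brass dot, 12 mm across, let into the board, 12 mm above the counter: place number 2 counted from the hinge post; the five dots are 70 mm apart on the board's long centre line
- mark2 (a point): brass dot, 12 mm across, let into the board, 12 mm above the counter: place number 3 counted from the hinge post; the five dots are 70 mm apart on the board's long centre line
- mark3 (a point): brass dot, 12 mm across, let into the board, 12 mm above the counter: place number 4 counted from the hinge post; the five dots are 70 mm apart on the board's long centre line
- mark4 (a point): brass dot, 12 mm across, let into the board, 12 mm above the counter: place number 5 counted from the hinge post; the five dots are 70 mm apart on the board's long centre line
- cake0: Display cake in one rigid piece: black saucer 60 mm across, 8 mm high; brown drum 48 mm across to 34 mm; on top an upright pale plug 24 mm across, 34 to 62 mm high, the grip. Origin: underside centre, z up. Three to five alike; None = absent. Starts on the case's board, out of line.
- cake1: Display cake in one rigid piece: black saucer 60 mm across, 8 mm high; brown drum 48 mm across to 34 mm; on top an upright pale plug 24 mm across, 34 to 62 mm high, the grip. Origin: underside centre, z up. Three to five alike; None = absent. Starts on the case's board, out of line.
- cake2: Display cake in one rigid piece: black saucer 60 mm across, 8 mm high; brown drum 48 mm across to 34 mm; on top an upright pale plug 24 mm across, 34 to 62 mm high, the grip. Origin: underside centre, z up. Three to five alike; None = absent. Starts on the serving tray.
- cake3: Display cake in one rigid piece: black saucer 60 mm across, 8 mm high; brown drum 48 mm across to 34 mm; on top an upright pale plug 24 mm across, 34 to 62 mm high, the grip. Origin: underside centre, z up. Three to five alike; None = absent. Starts on the serving tray.
- cake4: Display cake in one rigid piece: black saucer 60 mm across, 8 mm high; brown drum 48 mm across to 34 mm; on top an upright pale plug 24 mm across, 34 to 62 mm high, the grip. Origin: underside centre, z up. Three to five alike; None = absent. Starts on the case's board, out of line.
- jar: bystander: glass jar 64 mm across, 90 mm high
- cup: bystander: white mug 72 mm across, 70 mm high
- honey: bystander: honey jar 50 mm across, 60 mm high
- bowl: bystander: bowl 90 mm across, 45 mm high
There are look-alikes about, which are no part of the job. What is shaped like the cake1 but red is not meant. Leave any green look-alike of the cake2 alone.

How it is judged:
On the way, in this order (a step that is already met when the one before it is completed fails the run):
1. the gate hangs on both pintles, fully down, and is closed (distance between sock_low and pin_low below 0.005 m and distance between sock_high and pin_high below 0.005 m and angle between the y axis of gate and the y axis of case, either way round below 0.08 rad), for 0.2 s.
2. the latch is turned across the closed gate (all of step 1 and value of joint latch above 1.3 rad), for 0.2 s.
At the end, for the whole second after the job is handed in: Socket mouths within 5 mm of the pintles' feet, gate parallel to the case within 0.08 rad, latch past 1.3 rad; every cake upright on the board within 8 mm of a brass dot, dots filled from the hinge-post end with none empty between; gate and cakes at rest (all of step 2 and linear speed of each of gate, cake0, cake1, cake2, cake3, cake4 below 0.02 m/s and (horizontal distance between cake0 and mark0 below 0.008 m or horizontal distance between cake0 and mark1 below 0.008 m or horizontal distance between cake0 and mark2 below 0.008 m or horizontal distance between cake0 and mark3 below 0.008 m or horizontal distance between cake0 and mark4 below 0.008 m) and z of each of cake0, cake1, cake2, cake3, cake4 in the frame of case below 0.016 m and angle between each of cake0, cake1, cake2, cake3, cake4's own z axis and vertical below 0.1 rad and (horizontal distance between cake1 and mark0 below 0.008 m or horizontal distance between cake1 and mark1 below 0.008 m or horizontal distance between cake1 and mark2 below 0.008 m or horizontal distance between cake1 and mark3 below 0.008 m or horizontal distance between cake1 and mark4 below 0.008 m) and (horizontal distance between cake2 and mark0 below 0.008 m or horizontal distance between cake2 and mark1 below 0.008 m or horizontal distance between cake2 and mark2 below 0.008 m or horizontal distance between cake2 and mark3 below 0.008 m or horizontal distance between cake2 and mark4 below 0.008 m) and (horizontal distance between cake3 and mark0 below 0.008 m or horizontal distance between cake3 and mark1 below 0.008 m or horizontal distance between cake3 and mark2 below 0.008 m or horizontal distance between cake3 and mark3 below 0.008 m or horizontal distance between cake3 and mark4 below 0.008 m) and (horizontal distance between cake4 and mark0 below 0.008 m or horizontal distance between cake4 and mark1 below 0.008 m or horizontal distance between cake4 and mark2 below 0.008 m or horizontal distance between cake4 and mark3 below 0.008 m or horizontal distance between cake4 and mark4 below 0.008 m) and (not (horizontal distance between any of cake0, cake1, cake2, cake3, cake4 and mark1 below 0.008 m) or horizontal distance between any of cake0, cake1, cake2, cake3, cake4 and mark0 below 0.008 m) and (not (horizontal distance between any of cake0, cake1, cake2, cake3, cake4 and mark2 below 0.008 m) or horizontal distance between any of cake0, cake1, cake2, cake3, cake4 and mark1 below 0.008 m) and (not (horizontal distance between any of cake0, cake1, cake2, cake3, cake4 and mark3 below 0.008 m) or horizontal distance between any of cake0, cake1, cake2, cake3, cake4 and mark2 below 0.008 m) and (not (horizontal distance between any of cake0, cake1, cake2, cake3, cake4 and mark4 below 0.008 m) or horizontal distance between any of cake0, cake1, cake2, cake3, cake4 and mark3 below 0.008 m)); the robot touches nothing.
It fails at once if a bystander is pushed more than 4 cm from its place (distance of any of jar, cup, honey, bowl from where it was at the start of the episode above 0.04 m).
It fails at once if a cake is tipped over (angle between any of cake0, cake1, cake2, cake3, cake4's own z axis and vertical above 0.9 rad).
Of cake0, cake1, cake2, cake3, cake4 only 3 to 5 are there at a start; the rules pass over those that are not, and their reading is None.
At some moment in a run one of cake0, cake1, cake2, cake3, cake4 may be knocked a few centimetres aside while the robot is not near it.
It also fails if it takes over 208 s, if anything falls off the work surface, if the arm or the gripper's body presses on something with over 40 N, if the wrist force passes 120 N, or if a joint passes its speed limit or range.

## Working session

There is one attempt and no reset: what is moved stays moved. The work goes in short steps, Python scripts to look and compute and a tool call to move; the robot and the scene stay as the last step left them, time stands still between calls to the robot, and variables do not carry over. Pictures are saved under pics/ and viewed, about 12 in all and at most 16, crops included, and the job is handed in when it is done.

Besides the shell and the picture viewer there is one more tool, called after "Emit:" as name(argument=value, ...) on one line, values as JSON. jog_arm: Moves the arm, as the interface text tells. Its arguments: {"type":"object","properties":{"translation":{"type":"array"},"turn":{"type":"array"},"grip":{"type":"number"},"grip_force":{"type":"number"}},"required":["translation","turn"]}

```bash
mkdir -p pics; ls; cat > h.py <<'E'
import numpy as np, cv2
from workcell import manip
def ray(c,uv):
    m=c["mtx"]; d=np.array([(uv[0]-m[0][2])/m[0][0],(uv[1]-m[1][2])/m[1][1]])
    u=d.copy()
    for _ in range(20): u=d/(1+c["k1"]*(u@u))
    P=np.array(c["pose"]); return P[:3,3],P[:3,:3]@np.array([u[0],u[1],1.])
def at_z(c,uv,z):
    o,d=ray(c,uv); return o+d*(z-o[2])/d[2]
def proj(c,p):
    P=np.array(c["pose"]); q=P[:3,:3].T@(np.array(p)-P[:3,3]); u=q[:2]/q[2]; u=u*(1+c["k1"]*(u@u)); m=c["mtx"]
    return np.array([m[0][0]*u[0]+m[0][2],m[1][1]*u[1]+m[1][2]])
def tri(obs):
    A=np.zeros((3,3));b=np.zeros(3)
    for c,uv in obs:
        o,d=ray(c,uv); d=d/np.linalg.norm(d); M=np.eye(3)-np.outer(d,d); A+=M;b+=M@o
    return np.linalg.solve(A,b)
def save(c,n,box=None,s=1):
    f=c["frame"][:,:,::-1]
    if box: f=f[box[1]:box[3],box[0]:box[2]]
    cv2.imwrite("pics/"+n,cv2.resize(f,None,fx=s,fy=s,interpolation=cv2.INTER_CUBIC))
E
python3 - <<'E'
from h import *
print(manip.get_obs(), manip.hold_point_z)
S=manip.camera("scene");T=manip.camera("top")
f=np.hstack([S["frame"],T["frame"]])[:,:,::-1]
cv2.imwrite("pics/s.png",cv2.resize(S["frame"][:,:,::-1],(800,600)));cv2.imwrite("pics/t.png",cv2.resize(T["frame"][:,:,::-1],(800,600)))
for n in "pin_low pin_high latch_grip gate sock_low sock_high tray mark0 mark1 mark2 mark3 mark4 cake0 case latch jar cup honey bowl".split():
    for nm,c in (("S",S),("T",T)):
        for d in manip.pinpoint(c,n)[:7]:
            if d["confidence"]>.2: print(n,nm,np.round(d["at"],1),round(d["confidence"],2))
print(T["pose"],S["pose"],T["mtx"])
E
```

```text
pics
{'clock': 0.0, 'joint_pos': array([-1.23060945,  0.33285348, -0.0646893 ,  1.46093369,  0.02161468,
        1.3498921 , -0.088518  ]), 'joint_velocities': array([ 6.08405422e-04, -1.01081013e-03, -8.07717208e-05,  1.24257651e-03,
        6.79090526e-04,  1.71812837e-03, -1.05089496e-03]), 'tau': array([ 4.09346258e-04, -6.25444293e+01,  4.93446412e-02, -3.91611242e+01,
        1.62031059e-02,  9.70741734e-03, -4.95814299e-05]), 'position': array([0.22168512, 0.58396917, 0.23053103]), 'ee_rot': array([ 1.80402285e-01,  9.83592666e-01, -6.90178944e-04, -8.47447654e-05]), 'ft_force': array([ 0.14701048, -0.27531421, -0.56051705]), 'torque': array([-0.05429038, -0.0480415 , -0.00035681]), 'grip_width': 0.9982179042363133} 0.0187
pin_low S [316.4 145. ] 0.91
pin_low T [179.9 231.1] 0.68
pin_high S [316.5 134.4] 0.81
pin_high T [179.3 230.1] 0.56
pin_high T [249.4 192.1] 0.51
pin_high T [182.  202.3] 0.48
latch_grip S [265.8 162. ] 0.47
latch_grip S [163.7 205.9] 0.41
latch_grip T [221.7 194. ] 0.63
latch_grip T [326.6 174.9] 0.6
latch_grip T [237.2 219.8] 0.39
gate S [136.4 243.5] 0.
[... 1653 characters left out ...]
 T [219.  192.8] 0.96
mark4 T [182.1 199.8] 0.92
mark4 T [198.  198.5] 0.9
mark4 T [258. 189.] 0.64
mark4 T [237.9 192.8] 0.58
cake0 S [277.9 216. ] 0.92
cake0 S [214.6 236.1] 0.71
cake0 S [187.3 348.8] 0.71
cake0 S [185.9 270.7] 0.68
cake0 S [335.8 170.8] 0.58
cake0 S [304.7 199.8] 0.52
cake0 T [186.6 197.8] 0.78
cake0 T [221.3 191.9] 0.78
cake0 T [330.  171.9] 0.69
cake0 T [249.2 191.7] 0.67
cake0 T [330.4 196.9] 0.67
cake0 T [297.4 209.4] 0.47
case S [303.4 199.5] 0.64
case T [219.3 194.3] 0.65Traceback (most recent call last):
  File "<stdin>", line 8, in <module>
ValueError: it knows: bowl, cake, case, cup, gate, honey, jar, latch_grip, mark, pin_high, pin_low, sock_high, sock_low, tray
```

View pics/s.png

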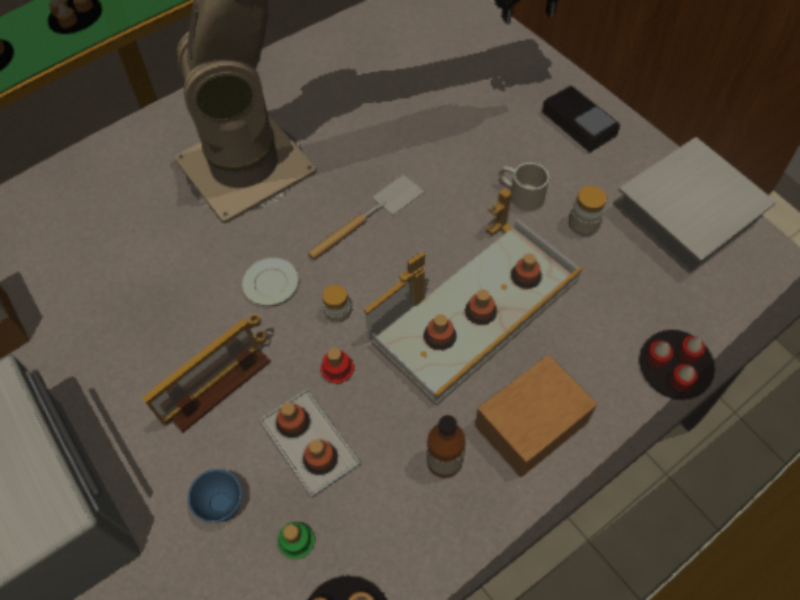

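View pics/t.png

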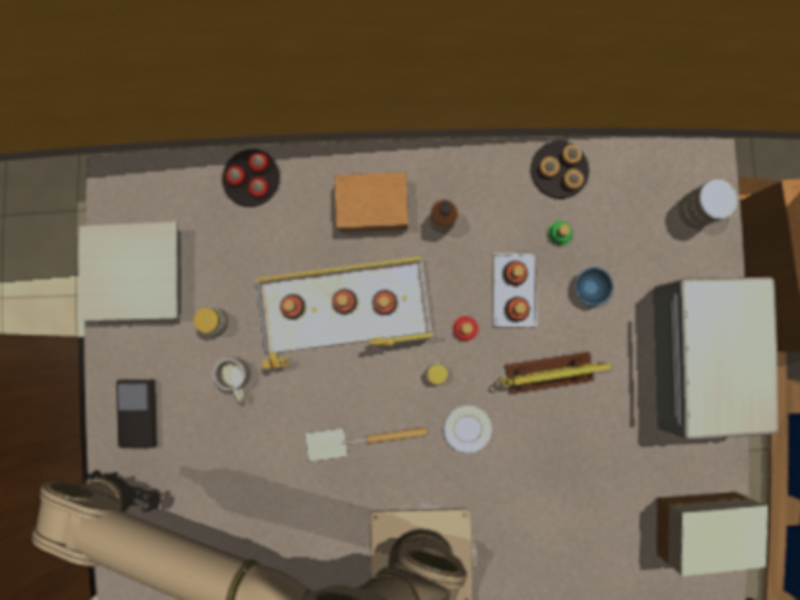

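```bash
python3 - <<'E'
from h import *
S=manip.camera("scene");T=manip.camera("top")
print(np.round(T["pose"],3),np.round(S["pose"],3),T["mtx"])
def a(z,uv): print(uv,np.round(at_z(T,uv,z),4))
print("marks")
m=[]
for uv in [(182.1,199.8),(198,198.5),(219,192.8),(237.9,192.8),(258,189)]: a(.012,uv)
print("S marks")
for uv in [(334.1,168.1),(320.5,186.5),(306.7,200.9),(290.9,212.2),(271.6,225.3)]: print(np.round(at_z(S,uv,.012),4))
print("cakes T board")
for uv in [(186.6,197.8),(221.3,191.9),(249.2,191.7)]: a(.012,uv)
print("tray,other")
for uv in [(330,171.9),(330.4,196.9),(297.4,209.4)]: a(.004,uv)
print("S");
for uv in [(277.9,216),(335.8,170.8),(304.7,199.8)]: print(np.round(at_z(S,uv,.012),4))
for uv in [(214.6,236.1),(187.3,348.8),(185.9,270.7)]: print(np.round(at_z(S,uv,.004),4))
for n,s,t in [("pl",(316.4,145),(179.9,231.1)),("ph",(316.5,134.4),(179.3,230.1)),("lg",(265.8,162),(237.2,219.8)),("gate",(136.4,243.5),(352.9,235.3)),("sl",(165.5,218.3),(321.6,245.1)),("sh",(162.4,202.9),(325.9,246.8)),("tray",(198.9,282.2),(324.6,181.2))]:
    print(n,np.round(tri([(S,s),(T,t)]),4), np.round(at_z(S,s,{'pl':.018,'ph':.078,'lg':.14,'gate':.012,'sl':.026,'sh':.086,'tray':0}[n]),4), np.round(at_z(T,t,{'pl':.018,'ph':.078,'lg':.14,'gate':.012,'sl':.026,'sh':.086,'tray':0}[n]),4))
E
```

```text
[[-0.025 -0.998  0.052  0.495]
 [-1.     0.025  0.007  0.007]
 [-0.008 -0.051 -0.999  1.75 ]
 [ 0.     0.     0.     1.   ]] [[ 0.603  0.683 -0.412  1.1  ]
 [ 0.797 -0.523  0.301 -0.357]
 [-0.01  -0.51  -0.86   1.191]
 [ 0.     0.     0.     1.   ]] [[485.71242664   0.         259.82411972]
 [  0.         485.71242664 195.57989527]
 [  0.           0.           1.        ]]
marks
(182.1, 199.8) [0.5766 0.2999 0.012 ]
(198, 198.5) [0.5799 0.242  0.012 ]
(219, 192.8) [0.5985 0.1657 0.012 ]
(237.9, 192.8) [0.5968 0.0977 0.012 ]
(258, 189) [0.6086 0.0253 0.012 ]
S marks
[0.5643 0.2973 0.012 ]
[0.5895 0.2213 0.012 ]
[0.6028 0.1573 0.012 ]
[0.6044 0.0974 0.012 ]
[0.6044 0.0279 0.012 ]
cakes T board
(186.6, 197.8) [0.5834 0.2833 0.012 ]
(221.3, 191.9) [0.6015 0.1573 0.012 ]
(249.2, 191.7) [0.5997 0.0571 0.012 ]
tray,other
(330, 171.9) [ 0.6647 -0.2369  0.004 ]
(330.4, 196.9) [ 0.574  -0.2353  0.004 ]
(297.4, 209.4) [ 0.5321 -0.1145  0.004 ]
S
[0.5916 0.0604 0.012 ]
[0.5749 0.2948 0.012 ]
[0.5965 0.155  0.012 ]
[ 0.5314 -0.1171  0.004 ]
[ 0.7514 -0.3507  0.004 ]
[ 0.5709 -0.2382  0.004 ]
pl [0.4646 0.3107 0.0125] [0.468  0.3083 0.018 ] [0.4642 0.309  0.018 ]
ph [0.469  0.3012 0.0763] [0.4701 0.3005 0.078 ] [0.4688 0.3006 0.078 ]
lg [0.4982 0.0928 0.1438] [0.4946 0.0921 0.14  ] [0.4997 0.0954 0.14  ]
gate [ 0.4342 -0.3078  0.0336] [ 0.4217 -0.3069  0.012 ] [ 0.4334 -0.3117  0.012 ]
sl [ 0.4013 -0.1983  0.0091] [ 0.411  -0.2011  0.026 ] [ 0.4025 -0.1958  0.026 ]
sh [ 0.4024 -0.1973  0.0945] [ 0.3999 -0.1911  0.086 ] [ 0.3994 -0.2034  0.086 ]
tray [ 0.6272 -0.2221  0.0129] [ 0.6183 -0.2277  0.    ] [ 0.6317 -0.2165  0.    ]
```

The scene view shows three cakes on the board, two on the tray at about (300,430) in the scene picture, and a red and a green look-alike. The gate is in its stand at about (555,375) in the top picture. I'll use the wrist camera for precise poses.

Emit:
jog_arm(translation=[[20, -30, 10], [40, -60, 20], [65, -90, 35], [90, -120, 50], [115, -150, 65], [140, -180, 80], [165, -210, 95], [190, -240, 110], [215, -270, 120], [240, -300, 130], [265, -330, 140], [290, -370, 150]], turn=[-5, -10, -15, -20, -25, -30, -35, -41, -47, -53, -58, -63])

```text
clock: 2.6
position: [0.5094, 0.2187, 0.3807]
ee_rot: [0.669, 0.743, 0.0, 0.0]
ft_force: [-0.0, 0.5, 1.0]
grip_width: 0.998
```

Emit:
jog_arm(translation=[[25, -25, 15], [40, -50, 30], [40, -50, 30], [40, -50, 30]], turn=[0, 0, 0, 0])

```text
clock: 2.93
position: [0.5504, 0.1668, 0.4115]
ee_rot: [0.67, 0.742, 0.001, 0.001]
ft_force: [-0.2, -0.1, 0.3]
grip_width: 1.002
```

```bash
python3 - <<'E'
from h import *
o=manip.get_obs();print(o["clock"],o["position"],o["joint_pos"],o["ee_rot"])
W=manip.camera("wrist");save(W,"w1.png",None,1.5);print(np.round(W["pose"],3),W["mtx"][0],W["k1"])
for n in "pin_low pin_high latch_grip mark cake case".split():
    for d in manip.pinpoint(W,n)[:6]:
        if d["confidence"]>.2: print(n,np.round(d["at"],1),round(d["confidence"],2),np.round(at_z(W,d["at"],{"pin_low":.018,"pin_high":.078,"latch_grip":.14,"case":0}.get(n,.012)),4))
E
```

```text
2.9333 [0.55042068 0.16681273 0.41147654] [-0.70243156  0.19182427  0.4028835   1.28271659 -0.07516412  1.67942255
 -0.21340476] [6.70467714e-01 7.41937779e-01 9.86893592e-04 6.34693756e-04]
[[ 0.995  0.096  0.035  0.542]
 [ 0.102 -0.944 -0.315  0.248]
 [ 0.003  0.317 -0.949  0.554]
 [ 0.     0.     0.     1.   ]] [331.5549018    0.         259.94673131] 0.023687228185065197
pin_low [208.6  29. ] 0.97 [0.4621 0.2986 0.018 ]
pin_high [283.9 170.1] 0.62 [0.5927 0.1127 0.078 ]
pin_high [203.8  17.7] 0.61 [0.4642 0.3055 0.078 ]
pin_high [209.3  28.2] 0.54 [0.4718 0.294  0.078 ]
latch_grip [218.2 196.1] 0.64 [0.5034 0.0857 0.14  ]
mark [279.7 209.3] 0.75 [0.6014 0.0214 0.012 ]
mark [281.9  82.5] 0.71 [0.5789 0.2351 0.012 ]
mark [283.7 171. ] 0.6 [0.5997 0.0923 0.012 ]
mark [282.7 125.5] 0.58 [0.5884 0.1688 0.012 ]
mark [285.8  39.1] 0.57 [0.577  0.2973 0.012 ]
cake [296.1  53.2] 0.97 [0.5951 0.2794 0.012 ]
cake [232.9 267.5] 0.94 [ 0.5281 -0.1053  0.012 ]
cake [284.3 184.2] 0.86 [0.6037 0.0688 0.012 ]
cake [249.  324.1] 0.83 [ 0.5702 -0.2317  0.012 ]
cake [290.2 324.1] 0.83 [ 0.6522 -0.2235  0.012 ]
cake [292.8 132.5] 0.63 [0.6063 0.1591 0.012 ]
case [281.4 129.6] 0.9 [0.5881 0.16   0.    ]
case [280.4 168.6] 0.46 [0.5947 0.0926 0.    ]
case [280.9 127.3] 0.25 [0.5868 0.1638 0.    ]
```

View pics/w1.png

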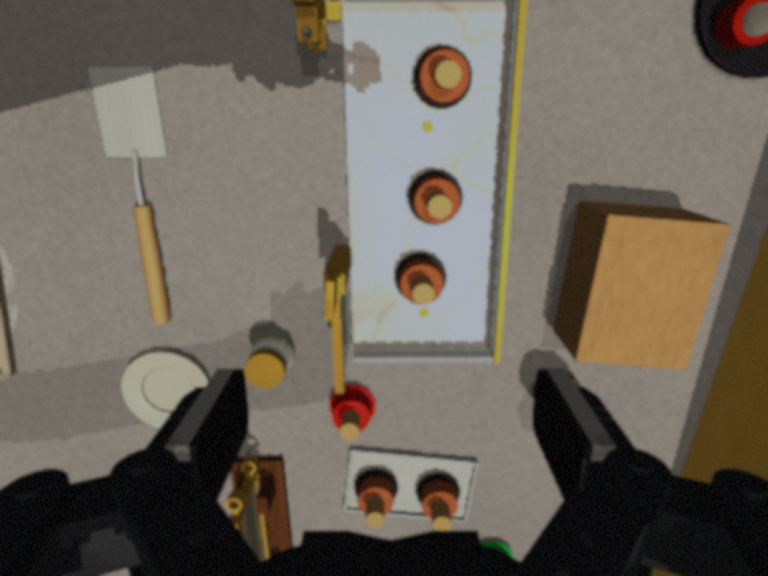

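The wrist view shows three board cakes at about (445,75), (437,200) and (422,280). The visible dots are at (427,127) and (424,312), the tray cakes are at (377,500) and (440,505), and the gate is lower left. Next I'll refine the colour centroids.

```bash
cat >> h.py <<'E'
def blob(c,p,uv0,win,lo,hi):
    """centroid of HSV-thresholded blob nearest uv0"""
    hsv=cv2.cvtColor(c["frame"],cv2.COLOR_RGB2HSV); m=cv2.inRange(hsv,np.array(lo),np.array(hi))
    k=np.zeros_like(m); u,v=map(int,uv0); k[max(0,v-win):v+win+1,max(0,u-win):u+win+1]=1; m*=k
    n,l,s,ce=cv2.connectedComponentsWithStats(m)
    if n<2: return None
    i=1+np.argmax(s[1:,4]); return ce[i],s[i]
E
cat > w1.py <<'E'
from h import *
W=manip.camera("wrist")
hsv=cv2.cvtColor(W["frame"],cv2.COLOR_RGB2HSV)
for n,(u,v) in dict(plugA=(299,49),plugB=(293,138),plugC=(282,195),d1=(284,84),d4=(282,208),board=(260,100)).items(): print(n,hsv[v,u],hsv[v,u+1])
for n,uv in dict(A=(299,49),B=(293,138),C=(282,195),T1=(250,345),T2=(294,347)).items():
    r=blob(W,0,uv,14,(10,60,110),(25,160,255))
    if r: print(n,r[0].round(1),r[1],at_z(W,r[0],.074 if n in"ABC" else .066).round(4))
for n,uv in dict(d1=(284,84),d4=(282,208)).items():
    r=blob(W,0,uv,5,(15,60,100),(40,255,255))
    if r: print(n,r[0].round(1),r[1],at_z(W,r[0],.012).round(4))
E
python3 w1.py
```

```text
plugA [ 22 120 166] [ 22 119 167]
plugB [ 22 120 166] [ 22 121 167]
plugC [ 21 117 168] [ 22 118 168]
d1 [ 28  99 162] [ 28 124 165]
d4 [ 27 107 162] [ 27 117 165]
board [108  24 184] [108  24 184]
A [300.4  51.6] [292  42  19  20 295] [0.5914 0.2814 0.074 ]
B [294.3 140.3] [286 132  17  18 240] [0.6003 0.1615 0.074 ]
C [282.7 197.8] [275 191  17  14 188] [0.5951 0.0706 0.074 ]
T1 [249.  347.5] [239 340  18  14 137] [ 0.572  -0.2322  0.066 ]
T2 [293.5 349.7] [283 345  19   9 100] [ 0.6543 -0.2285  0.066 ]
d1 [285.9  86.1] [283  83   7   7  38] [0.583  0.2335 0.012 ]
d4 [282.8 209.8] [280 207   6   6  24] [0.6053 0.0246 0.012 ]
```

Emit:
jog_arm(translation=[[10, 25, -30], [20, 50, -65], [30, 75, -100], [41, 100, -135], [41, 115, -170], [41, 115, -205], [41, 115, -240], [41, 115, -275], [41, 115, -310], [41, 115, -340], [41, 115, -361], [41, 115, -361]], turn=[0, 0, 0, 0, 0, 0, 0, 0, 0, 0, 0, 0], grip=70)

```text
clock: 4.33
position: [0.5867, 0.2835, 0.0443]
ee_rot: [0.668, 0.744, -0.003, -0.001]
ft_force: [-0.2, -0.2, -0.6]
grip_width: 0.818
```

Emit:
jog_arm(translation=[[0, 0, 0], [0, 0, 0], [0, 0, 0], [0, 0, 0], [0, 0, 0], [0, 0, 0], [0, 0, 0], [0, 0, 0]], turn=[0, 0, 0, 0, 0, 0, 0, 0], grip=10, grip_force=35)

```text
clock: 5.0
position: [0.5881, 0.2841, 0.0463]
ee_rot: [0.668, 0.744, -0.002, -0.001]
ft_force: [1.1, -0.7, 7.3]
grip_width: 0.264
```

```bash
python3 - <<'E'
from h import *
o=manip.get_obs();print(o["clock"],o["position"],o["ft_force"],o["grip_width"])
W=manip.camera("wrist");save(W,"w2.png",None,1.2)
E
```

```text
5.0 [0.58805158 0.28408564 0.04633588] [ 1.08737704 -0.69616137  7.33044683] 0.26391135395435056
```

View pics/w2.png

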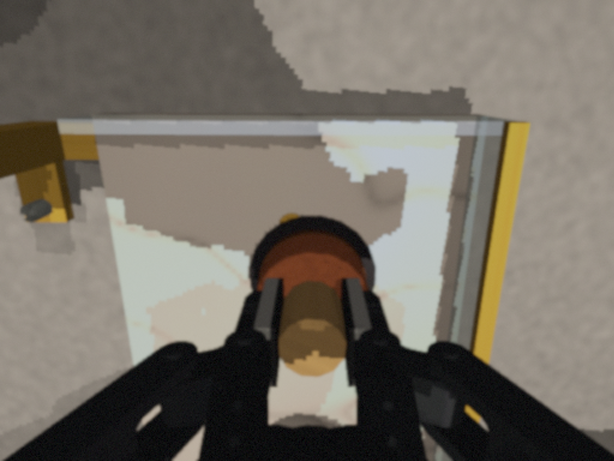

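The plug sits between the pads, and dot 1 is just visible at (290,218).

```bash
cat > w2.py <<'E'
from h import *
W=manip.camera("wrist");o=manip.get_obs();print(o["position"],o["ft_force"])
r=blob(W,0,(242,181),6,(15,60,100),(40,255,255));print(r[0],r[1],at_z(W,r[0],.012).round(4))
# saucer: black ring; far (image top) edge and left/right extents
g=cv2.cvtColor(W["frame"],cv2.COLOR_RGB2HSV)[:,:,2]
for row in (195,205,215,222): 
    x=np.where(g[row,180:340]<70)[0]+180; print(row,x.min(),x.max())
col=[ (u,np.where(g[150:230,u]<70)[0].min()+150) for u in (240,250,260,270,280)];print(col)
top=at_z(W,(260,min(c[1] for c in col)),.020);print("far edge of saucer",top.round(4))
print("mark0->proj", proj(W,[.5756,.3031,.012]).round(1), "tcp proj z20",proj(W,[*o["position"][:2],.02]).round(1))
# saucer fit: predicted circle r30 at z .020 centered candidates
best=None
E=cv2.Canny(g,60,120)
for dx in range(-12,13):
  for dy in range(-12,13):
    c=o["position"][:2]+np.array([dx,dy])*1e-3
    a=np.linspace(-.3,np.pi+.3,90)
    ps=np.array([proj(W,[c[0]+.03*np.cos(t),c[1]+.03*np.sin(t),.02]) for t in a])
    inn=np.array([proj(W,[c[0]+.0275*np.cos(t),c[1]+.0275*np.sin(t),.02]) for t in a]);ou=np.array([proj(W,[c[0]+.0325*np.cos(t),c[1]+.0325*np.sin(t),.02]) for t in a])
    s=np.mean([float(g[int(p[1]),int(p[0])])-float(g[int(q[1]),int(q[0])]) for p,q in zip(ou,inn)])
    if best is None or s>best[0]: best=(s,dx,dy,c)
print("saucer centre",best)
E
python3 w2.py
```

```text
[0.58806804 0.28413732 0.0463821 ] [ 0.30616225 -0.3078776   6.96062814]
[241.2295082  179.42622951] [236 177  13   7  61] [0.5748 0.3074 0.012 ]
195 222 298
205 214 305
215 210 308
222 209 310
[(240, np.int64(184)), (250, np.int64(181)), (260, np.int64(180)), (270, np.int64(181)), (280, np.int64(184))]
far edge of saucer [0.585  0.3109 0.02  ]
mark0->proj [242.  186.8] tcp proj z20 [260.3 225.6]
saucer centre (np.float64(132.5222222222222), 1, -3, array([0.58906804, 0.28113732]))
```

Emit:
jog_arm(translation=[[0, 0, 12], [0, 0, 15], [-5, 8, 15], [-10, 16, 15], [-14, 23, 15], [-14, 23, 15], [-14, 23, 8], [-14, 23, 4], [-14, 23, 1], [-14, 23, 1], [-14, 23, 1]], turn=[0, 0, 0, 0, 0, 0, 0, 0, 0, 0, 0])

```text
clock: 6.02
position: [0.5742, 0.3064, 0.0468]
ee_rot: [0.669, 0.744, -0.002, -0.001]
ft_force: [0.4, -0.4, -1.4]
grip_width: 0.266
```

Emit:
jog_arm(translation=[[0, 0, 0], [0, 0, 0], [0, 0, 0], [0, 0, 0], [0, 0, 15], [0, 0, 40], [0, 0, 80], [0, 0, 120], [0, 0, 150], [0, 0, 180], [0, 0, 180], [0, 0, 180]], turn=[0, 0, 0, 0, 0, 0, 0, 0, 0, 0, 0, 0], grip=60)

```text
clock: 7.02
position: [0.575, 0.3068, 0.2289]
ee_rot: [0.669, 0.744, -0.0, -0.0]
ft_force: [-1.0, 0.2, -1.6]
grip_width: 0.703
```

```bash
cat > w3.py <<'E'
from h import *
import sys
W=manip.camera("wrist");o=manip.get_obs();print(o["clock"],o["position"],o["grip_width"])
g=cv2.cvtColor(W["frame"],cv2.COLOR_RGB2HSV)[:,:,2].astype(float)
def saucer(c0,z,R=12):
    a=np.linspace(0,2*np.pi,120,endpoint=False); out=[]
    for dx in range(-R,R+1,1):
      for dy in range(-R,R+1,1):
        c=np.array(c0)+np.array([dx,dy])*1e-3; s=[]
        for t in a:
            q,p=[proj(W,[c[0]+r*np.cos(t),c[1]+r*np.sin(t),z]) for r in(.0275,.0325)]
            if 0<=p[0]<511 and 0<=p[1]<383 and 0<=q[0]<511 and 0<=q[1]<383: s.append(np.clip(g[int(round(p[1])),int(round(p[0]))]-g[int(round(q[1])),int(round(q[0]))],0,80))
        if len(s)>40: out.append((np.mean(s),*c))
    return max(out) if out else None
print("plugs/marks by net")
seen=[d["at"] for d in manip.pinpoint(W,"cake") if d["confidence"]>.3]
for at in seen:
    for z in (.012,):
        c=at_z(W,at,z)
        if c[1]<-.06: z=.004;c=at_z(W,at,z)
        r=saucer(c[:2],z+.008); print("cake",np.round(at,0),c[:2].round(4),"saucer",None if r is None else np.round(r,4))
for d in manip.pinpoint(W,"mark"):
    if d["confidence"]>.3:
        r=blob(W,0,d["at"],8,(15,60,100),(40,255,255)); print("mark",np.round(d["at"],1),at_z(W,d["at"],.012)[:2].round(4), None if r is None else (r[0].round(1),r[1][2:],at_z(W,r[0],.012)[:2].round(4)))
E
python3 w3.py
```

```text
7.0667 [0.57421678 0.30650606 0.22695481] 0.7029085349024371
plugs/marks by net
cake [256. 328.] [0.5956 0.0647] saucer [57.4917  0.5956  0.0707]
cake [263. 154.] [0.5783 0.3026] saucer [62.5583  0.5743  0.3016]
cake [270. 268.] [0.6038 0.1573] saucer [62.25    0.6008  0.1633]
cake [263. 211.] [0.5864 0.234 ] saucer [2.0917 0.5984 0.235 ]
mark [256.7 262.4] [0.5861 0.1641] None
mark [262.2 208.8] [0.5851 0.2364] (array([260.4, 211. ]), array([10,  9, 77], dtype=int32), array([0.5833, 0.2334]))
mark [260.2 306.7] [0.5975 0.099 ] (array([264.4, 301. ]), array([10,  9, 64], dtype=int32), array([0.602 , 0.1083]))
mark [257.4 355.1] [0.6022 0.0196] (array([257.3, 357.5]), array([11,  4, 35], dtype=int32), array([0.6025, 0.0155]))
```

Emit:
jog_arm(translation=[[8, -38, 0], [15, -76, -10], [22, -112, -30], [26, -143, -60], [26, -143, -90], [26, -143, -120], [26, -143, -150], [26, -143, -165], [26, -143, -174], [26, -143, -174], [26, -143, -174]], turn=[0, 0, 0, 0, 0, 0, 0, 0, 0, 0, 0])

```text
clock: 8.08
position: [0.5995, 0.1631, 0.0513]
ee_rot: [0.669, 0.744, -0.004, -0.001]
ft_force: [-0.6, 0.5, 0.7]
grip_width: 0.701
```

Emit:
jog_arm(translation=[[0, 0, 0], [0, 0, 0], [0, 0, 0], [0, 0, 0], [0, 0, 0], [0, 0, 0], [0, 0, 12], [0, 0, 15]], turn=[0, 0, 0, 0, 0, 0, 0, 0], grip=10, grip_force=35)

```text
clock: 8.75
position: [0.6001, 0.1632, 0.0681]
ee_rot: [0.669, 0.744, -0.003, -0.001]
ft_force: [0.8, -1.0, -1.0]
grip_width: 0.268
```

Emit:
jog_arm(translation=[[-5, 0, 0], [-10, 0, 0], [-10, 0, 0], [-10, 0, -7], [-10, 0, -11], [-10, 0, -14], [-10, 0, -14], [-10, 0, -14]], turn=[0, 0, 0, 0, 0, 0, 0, 0])

```text
clock: 9.42
position: [0.59, 0.1631, 0.0537]
ee_rot: [0.669, 0.744, -0.003, -0.001]
ft_force: [-0.1, 0.2, -1.4]
grip_width: 0.269
```

Emit:
jog_arm(translation=[[0, 0, 0], [0, 0, 0], [0, 0, 0], [0, 0, 0], [0, 0, 15], [0, 0, 40], [0, 0, 75], [0, 0, 75]], turn=[0, 0, 0, 0, 0, 0, 0, 0], grip=60)

```text
clock: 10.08
position: [0.5932, 0.1637, 0.1353]
ee_rot: [0.669, 0.743, 0.001, 0.001]
ft_force: [1.0, 0.2, 0.5]
grip_width: 0.701
```

```bash
python3 w3.py
```

```text
10.1333 [0.5922487  0.16359877 0.13258142] 0.7019541488370445
plugs/marks by net
cake [258. 177.] [0.5922 0.1615] saucer [53.9583  0.5902  0.1605]
cake [254. 272.] [0.5983 0.0687] saucer [59.025   0.5953  0.0697]
mark [256.6 245.8] [0.5977 0.0964] (array([256.5, 243. ]), array([8, 1, 8], dtype=int32), array([0.5973, 0.0992]))
mark [255.8  86.9] [0.5828 0.2334] (array([255.7,  87.4]), array([ 16,  15, 198], dtype=int32), array([0.5828, 0.233 ]))
mark [257.8 310.9] [0.6061 0.0262] (array([255.5, 312.6]), array([ 16,  14, 181], dtype=int32), array([0.6041, 0.024 ]))
```

Emit:
jog_arm(translation=[[1, -35, 0], [3, -70, 0], [3, -94, -10], [3, -94, -45], [3, -94, -70], [3, -94, -80], [3, -94, -80], [3, -94, -80]], turn=[0, 0, 0, 0, 0, 0, 0, 0])

```text
clock: 10.9
position: [0.5929, 0.0694, 0.0487]
ee_rot: [0.668, 0.744, -0.003, -0.001]
ft_force: [0.6, 0.2, 0.4]
grip_width: 0.702
```

Emit:
jog_arm(translation=[[0, 0, 0], [0, 0, 0], [0, 0, 0], [0, 0, 0], [0, 0, 0], [0, 0, 0], [0, 0, 12], [0, 0, 15]], turn=[0, 0, 0, 0, 0, 0, 0, 0], grip=10, grip_force=35)

```text
clock: 11.57
position: [0.5933, 0.0694, 0.0654]
ee_rot: [0.668, 0.744, -0.003, -0.001]
ft_force: [-0.1, 0.0, -1.2]
grip_width: 0.268
```

Emit:
jog_arm(translation=[[1, 10, 0], [2, 20, 0], [2, 24, 0], [2, 24, -7], [2, 24, -11], [2, 24, -14], [2, 24, -14], [2, 24, -14]], turn=[0, 0, 0, 0, 0, 0, 0, 0])

```text
clock: 12.23
position: [0.5951, 0.0928, 0.0509]
ee_rot: [0.669, 0.744, -0.003, -0.001]
ft_force: [0.2, 0.0, -1.6]
grip_width: 0.265
```

Emit:
jog_arm(translation=[[0, 0, 0], [0, 0, 0], [0, 0, 0], [0, 0, 0], [0, 0, 20], [0, -20, 55], [0, -50, 90], [0, -90, 115], [0, -130, 115], [-5, -170, 115], [-10, -210, 115], [-10, -210, 115]], turn=[0, 0, 0, 0, 0, 0, 0, 0, 0, 0, 0, 0], grip=60)

```text
clock: 13.23
position: [0.5831, -0.1271, 0.167]
ee_rot: [0.673, 0.74, -0.005, 0.001]
ft_force: [-0.4, -1.1, -1.1]
grip_width: 0.7
```

```bash
python3 w3.py; cp pics/w2.png /tmp; python3 -c "
from h import *
W=manip.camera('wrist');save(W,'w4.png',None,1.2)
for n in ('gate','sock_high','sock_low','tray'):
  for d in manip.pinpoint(W,n)[:3]: print(n,d,at_z(W,d['at'],dict(gate=.012,sock_high=.086,sock_low=.026,tray=0)[n]).round(4))
"
```

```text
13.2833 [ 0.583761   -0.12391592  0.16664493] 0.6984417755497238
plugs/marks by net
cake [384. 350.] [ 0.7467 -0.3383] saucer [ 5.9907  0.7347 -0.3503]
cake [239. 256.] [ 0.57   -0.2317] saucer [60.7667  0.573  -0.2327]
cake [209. 138.] [ 0.533  -0.1098] saucer [18.875   0.527  -0.1188]
cake [321. 263.] [ 0.6567 -0.2315] saucer [45.0083  0.6537 -0.2255]
gate {'at': [235.4, 264.7], 'confidence': 0.56} [ 0.5702 -0.227   0.012 ]
sock_high {'at': [24.0, 265.6], 'confidence': 0.76} [ 0.4113 -0.1966  0.086 ]
sock_low {'at': [66.7, 226.6], 'confidence': 0.57} [ 0.4104 -0.1935  0.026 ]
tray {'at': [276.2, 264.1], 'confidence': 0.81} [ 0.6132 -0.2293  0.    ]
```

View pics/w4.png

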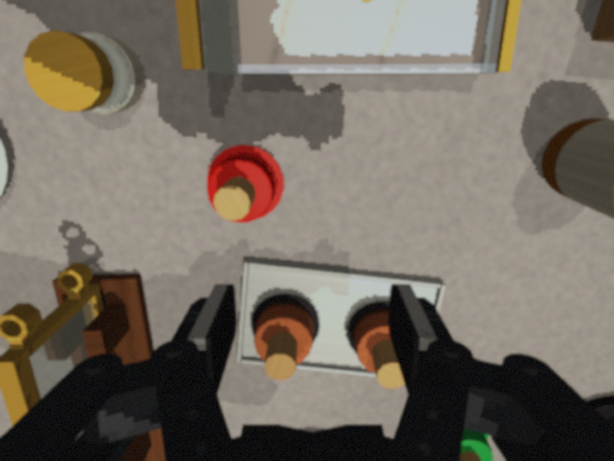

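Emit:
jog_arm(translation=[[-6, -35, 0], [-12, -70, -10], [-12, -106, -25], [-12, -106, -60], [-12, -106, -95], [-12, -106, -115], [-12, -106, -122], [-12, -106, -122], [-12, -106, -122]], turn=[0, 0, 0, 0, 0, 0, 0, 0, 0])

```text
clock: 14.38
position: [0.5742, -0.2214, 0.0448]
ee_rot: [0.668, 0.745, -0.003, -0.001]
ft_force: [0.2, 0.1, 1.3]
grip_width: 0.706
```

Emit:
jog_arm(translation=[[0, 0, 0], [0, 0, 0], [0, 0, 0], [0, 0, 0], [0, 0, 0], [0, 0, 0], [0, 0, 20], [0, 0, 50], [0, 0, 80], [0, 0, 90], [0, 0, 90]], turn=[0, 0, 0, 0, 0, 0, 0, 0, 0, 0, 0], grip=10, grip_force=35)

```text
clock: 15.3
position: [0.5756, -0.222, 0.1377]
ee_rot: [0.668, 0.745, -0.002, 0.002]
ft_force: [-0.9, -0.3, -2.5]
grip_width: 0.245
```

Emit:
jog_arm(translation=[[4, 30, 0], [8, 62, 0], [12, 95, 0], [16, 128, 0], [20, 160, 0], [24, 193, 0], [28, 225, 0], [31, 245, 0], [31, 257, 0], [31, 257, 0], [31, 257, 0]], turn=[0, 0, 0, 0, 0, 0, 0, 0, 0, 0, 0])

```text
clock: 16.22
position: [0.606, 0.0341, 0.1367]
ee_rot: [0.668, 0.745, -0.003, 0.001]
ft_force: [-0.5, -0.5, -1.5]
grip_width: 0.244
```

```bash
python3 -c "
from h import *
W=manip.camera('wrist');save(W,'w5.png',None,1.2);o=manip.get_obs();print(o['position'],o['grip_width'],o['ee_rot'])
print(proj(W,[.6041,.024,.012]))
hsv=cv2.cvtColor(W['frame'],cv2.COLOR_RGB2HSV)
"
```

```text
[0.60613909 0.03291697 0.13704943] 0.24685014877050784 [ 0.66824721  0.74393303 -0.00258609  0.00161744]
[256.82011296 184.301427  ]
```

Emit:
jog_arm(translation=[[0, 1, -20], [0, 2, -45], [0, 2, -65], [0, 2, -76], [0, 2, -82], [0, 2, -83], [0, 2, -83], [0, 2, -83]], turn=[0, 0, 0, 0, 0, 0, 0, 0])

```text
clock: 16.93
position: [0.6068, 0.0342, 0.0549]
ee_rot: [0.669, 0.744, -0.002, 0.002]
ft_force: [-0.9, 0.3, -1.5]
grip_width: 0.244
```

Emit:
jog_arm(translation=[[0, 0, 0], [0, 0, 0], [0, 0, 0], [0, 0, 0], [0, 0, 20], [0, 0, 55], [0, 0, 90], [0, 0, 90], [0, 0, 90]], turn=[0, 0, 0, 0, 0, 0, 0, 0, 0], grip=60)

```text
clock: 17.68
position: [0.6082, 0.0343, 0.1472]
ee_rot: [0.669, 0.744, -0.0, 0.003]
ft_force: [-0.7, 0.1, -0.4]
grip_width: 0.704
```

```bash
python3 w3.py
```

```text
17.7333 [0.60711283 0.0343783  0.14543535] 0.700820269929952
plugs/marks by net
cake [254. 184.] [0.605 0.021] saucer [5.485e+01 6.070e-01 2.000e-02]
cake [254.   2.] [0.5906 0.1624] saucer [79.7667  0.5886  0.1624]
cake [252. 102.] [0.596  0.0904] saucer [80.      0.596   0.0914]
```

Emit:
jog_arm(translation=[[0, -11, -30], [0, -11, -65], [0, -11, -85], [0, -11, -92], [0, -11, -92], [0, -11, -92]], turn=[0, 0, 0, 0, 0, 0])

```text
clock: 18.33
position: [0.6063, 0.0233, 0.052]
ee_rot: [0.668, 0.744, -0.003, 0.002]
ft_force: [0.7, -0.7, 0.0]
grip_width: 0.705
```

Emit:
jog_arm(translation=[[0, 0, 0], [0, 0, 0], [0, 0, 0], [0, 0, 0], [0, 0, 0], [0, 0, 4], [-3, 4, 6], [-3, 4, 6], [-3, 4, 1], [-3, 4, 1], [-3, 4, 1]], turn=[0, 0, 0, 0, 0, 0, 0, 0, 0, 0, 0], grip=10)

```text
clock: 19.25
position: [0.6032, 0.0278, 0.053]
ee_rot: [0.668, 0.744, -0.003, 0.001]
ft_force: [-2.2, 2.2, 4.1]
grip_width: 0.261
```

Emit:
jog_arm(translation=[[0, 0, 0], [0, 0, 0], [0, 0, 0], [0, 0, 0], [0, 0, 20], [5, -30, 55], [10, -65, 90], [15, -105, 90], [20, -145, 90], [30, -180, 90], [40, -220, 90], [40, -220, 90]], turn=[0, 0, 0, 0, 0, 0, 0, 0, 0, 0, 0, 0], grip=60)

```text
clock: 20.25
position: [0.6419, -0.2029, 0.1432]
ee_rot: [0.672, 0.741, -0.005, 0.003]
ft_force: [-1.1, -2.3, 0.2]
grip_width: 0.705
```

```bash
python3 w3.py
```

```text
20.3 [ 0.64212274 -0.19894144  0.14278753] 0.7019696799773493
plugs/marks by net
cake [276. 200.] [ 0.6589 -0.2327] saucer [53.075   0.6559 -0.2327]
cake [133.  45.] [ 0.5333 -0.1141] saucer [24.5914  0.5263 -0.1101]
```

Emit:
jog_arm(translation=[[7, -20, -20], [13, -33, -50], [13, -33, -80], [13, -33, -94], [13, -33, -98], [13, -33, -98], [13, -33, -98]], turn=[0, 0, 0, 0, 0, 0, 0])

```text
clock: 20.98
position: [0.657, -0.2247, 0.0462]
ee_rot: [0.668, 0.744, -0.002, 0.002]
ft_force: [0.5, 0.3, 0.9]
grip_width: 0.704
```

Emit:
jog_arm(translation=[[0, 0, 0], [0, 0, 0], [0, 0, 0], [0, 0, 0], [0, 0, 0], [0, 0, 0], [0, 0, 20], [0, 0, 50], [0, 0, 80], [0, 0, 95], [0, 0, 95], [0, 0, 95]], turn=[0, 0, 0, 0, 0, 0, 0, 0, 0, 0, 0, 0], grip=10)

```text
clock: 21.98
position: [0.6574, -0.2248, 0.142]
ee_rot: [0.668, 0.744, -0.002, 0.002]
ft_force: [0.3, -0.4, -2.0]
grip_width: 0.264
```

Emit:
jog_arm(translation=[[-6, 36, 0], [-12, 76, 0], [-18, 116, 0], [-24, 156, 0], [-30, 196, 0], [-36, 236, 0], [-42, 276, 0], [-48, 312, 0], [-54, 348, 0], [-60, 384, 0], [-66, 424, 0], [-73, 464, 0]], turn=[0, 0, 0, 0, 0, 0, 0, 0, 0, 0, 0, 0])

```text
clock: 22.98
position: [0.583, 0.2404, 0.1404]
ee_rot: [0.668, 0.744, -0.003, 0.002]
ft_force: [0.4, -0.5, -2.1]
grip_width: 0.267
```

Emit:
jog_arm(translation=[[0, 0, 0], [0, 0, 0], [0, 0, 0], [0, 0, 0]], turn=[0, 0, 0, 0])

```text
clock: 23.32
position: [0.5832, 0.2385, 0.1396]
ee_rot: [0.669, 0.743, -0.004, 0.002]
ft_force: [-0.3, 0.5, -0.4]
grip_width: 0.267
```

Emit:
jog_arm(translation=[[0, -1, -20], [0, -1, -45], [0, -1, -67], [0, -1, -78], [0, -1, -84], [0, -1, -85], [0, -1, -85], [0, -1, -85]], turn=[0, 0, 0, 0, 0, 0, 0, 0])

```text
clock: 23.98
position: [0.5839, 0.237, 0.0554]
ee_rot: [0.67, 0.743, -0.003, 0.003]
ft_force: [-0.2, -0.1, -0.7]
grip_width: 0.267
```

Emit:
jog_arm(translation=[[0, 0, 0], [0, 0, 0], [0, 0, 0], [0, 0, 0], [0, 0, 20], [0, 0, 55], [-5, -15, 90], [-10, -30, 130], [-15, -50, 170], [-20, -70, 210], [-20, -70, 230], [-20, -70, 230]], turn=[0, 0, 0, 0, 0, 0, 0, 0, 0, 0, 0, 0], grip=60)

```text
clock: 24.98
position: [0.5661, 0.1654, 0.2924]
ee_rot: [0.671, 0.742, 0.001, 0.004]
ft_force: [0.4, 0.3, 0.6]
grip_width: 0.702
```

```bash
python3 w3.py; python3 -c "
from h import *
W=manip.camera('wrist');save(W,'w6.png',None,1.5)"
```

```text
25.0333 [0.56525132 0.16644384 0.28903733] 0.7004994413804398
plugs/marks by net
cake [278.  21.] [0.5755 0.3022] saucer [79.8889  0.5745  0.3042]
cake [218. 306.] [ 0.53   -0.1072] saucer [25.2167  0.526  -0.1162]
cake [274. 195.] [0.5958 0.0888] saucer [55.8833  0.5958  0.0918]
cake [278.  91.] [0.5851 0.2254] saucer [79.8667  0.5841  0.2284]
cake [276. 236.] [0.606 0.026] saucer [5.665e+01 6.030e-01 2.700e-02]
cake [278. 144.] [0.5924 0.1591] saucer [64.25    0.5904  0.1601]
```

View pics/w6.png

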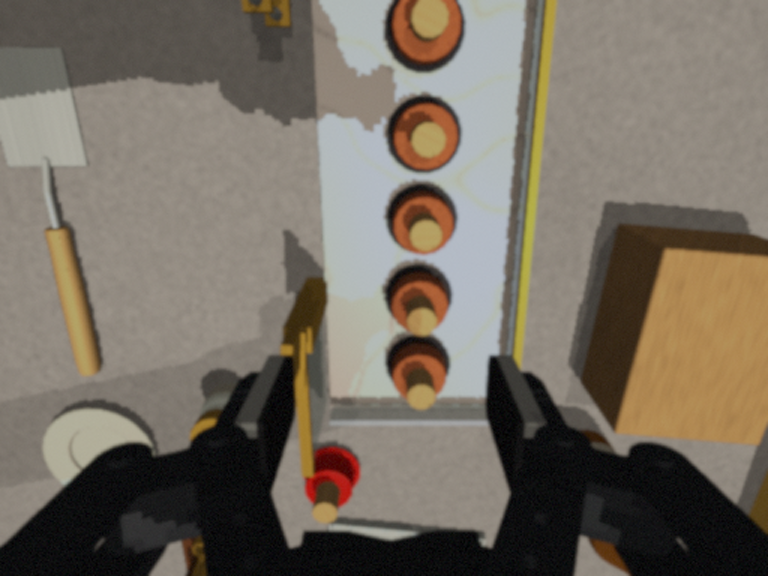

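The row is nearly even, but cake 2 is about 5 mm low in y and cake 3 about 3.5 mm. I'll nudge both.

Emit:
jog_arm(translation=[[10, 32, -30], [19, 64, -65], [19, 64, -105], [19, 64, -145], [19, 64, -180], [19, 64, -210], [19, 64, -228], [19, 64, -235], [19, 64, -235], [19, 64, -235], [19, 64, -235]], turn=[0, 0, 0, 0, 0, 0, 0, 0, 0, 0, 0])

```text
clock: 26.1
position: [0.5833, 0.2319, 0.0507]
ee_rot: [0.669, 0.743, -0.003, 0.002]
ft_force: [-0.6, -0.5, 0.5]
grip_width: 0.701
```

Emit:
jog_arm(translation=[[0, 0, 0], [0, 0, 0], [0, 0, 0], [0, 0, 0], [0, 0, 0], [0, 0, 4], [0, 5, 6], [0, 5, 6], [0, 5, 1], [0, 5, 1], [0, 5, 1]], turn=[0, 0, 0, 0, 0, 0, 0, 0, 0, 0, 0], grip=10)

```text
clock: 27.02
position: [0.5831, 0.2372, 0.0514]
ee_rot: [0.669, 0.743, -0.003, 0.002]
ft_force: [0.3, -0.3, 0.7]
grip_width: 0.266
```

Emit:
jog_arm(translation=[[0, 0, 0], [0, 0, 0], [0, 0, 0], [0, 0, 0], [0, 0, 20], [0, 0, 50], [3, -36, 60], [6, -73, 50], [6, -73, 20], [6, -73, 2], [6, -73, 0], [6, -73, 0]], turn=[0, 0, 0, 0, 0, 0, 0, 0, 0, 0, 0, 0], grip=60)

```text
clock: 28.02
position: [0.5884, 0.1641, 0.0506]
ee_rot: [0.669, 0.743, -0.004, 0.002]
ft_force: [-0.7, 0.5, 0.4]
grip_width: 0.705
```

Emit:
jog_arm(translation=[[0, 0, 0], [0, 0, 0], [0, 0, 0], [0, 0, 0], [0, 0, 0], [0, 0, 4], [0, 3, 6], [0, 3, 6], [0, 3, 1], [0, 3, 1], [0, 3, 1]], turn=[0, 0, 0, 0, 0, 0, 0, 0, 0, 0, 0], grip=10)

```text
clock: 28.93
position: [0.5887, 0.1673, 0.0515]
ee_rot: [0.669, 0.743, -0.004, 0.002]
ft_force: [0.5, 1.1, 1.5]
grip_width: 0.266
```

Emit:
jog_arm(translation=[[0, 0, 0], [0, 0, 0], [0, 0, 0], [0, 0, 0], [0, 0, 20], [-5, -5, 60], [-10, -10, 100], [-20, -15, 140], [-40, -20, 180], [-60, -30, 210], [-80, -40, 230], [-80, -40, 230]], turn=[0, 0, 0, 0, 0, 0, 0, 0, 0, 0, 0, 0], grip=60)

```text
clock: 29.93
position: [0.5084, 0.1256, 0.2869]
ee_rot: [0.67, 0.743, -0.0, 0.003]
ft_force: [0.8, -0.6, 0.3]
grip_width: 0.704
```

```bash
python3 w3.py; python3 -c "
from h import *
W=manip.camera('wrist')
for n in ('pin_low','pin_high','latch_grip'):
  for d in manip.pinpoint(W,n)[:3]: print(n,d,at_z(W,d['at'],dict(pin_low=.018,pin_high=.078,latch_grip=.14)[n]).round(4))
"
```

```text
29.9833 [0.508793   0.12665866 0.28440804] 0.7044396656745059
plugs/marks by net
cake [328. 120.] [0.591  0.1572] saucer [62.8333  0.59    0.1632]
cake [333.  56.] [0.5847 0.2317] saucer [63.575   0.5847  0.2337]
cake [259. 288.] [ 0.5315 -0.1048] saucer [26.4667  0.5255 -0.1148]
cake [316. 217.] [0.598  0.0241] saucer [5.5775e+01 6.0300e-01 2.7100e-02]
latch_grip {'at': [249.2, 210.6], 'confidence': 0.93} [0.5027 0.0849 0.14  ]
```

Emit:
jog_arm(translation=[[-8, -35, 5], [-16, -70, 10], [-24, -110, 15], [-32, -150, 20], [-40, -190, 20], [-48, -230, 20], [-56, -270, 20], [-64, -310, 20], [-72, -345, 20], [-80, -375, 20], [-88, -400, 20], [-88, -400, 20]], turn=[0, 0, 0, 0, 0, 0, 0, 0, 0, 0, 0, 0])

```text
clock: 31.28
position: [0.4181, -0.2779, 0.3]
ee_rot: [0.672, 0.741, -0.006, 0.002]
ft_force: [-0.7, 0.6, 0.9]
grip_width: 0.705
```

Emit:
jog_arm(translation=[[0, 0, 0], [0, 0, 0], [0, 0, 0]], turn=[0, 0, 0])

```text
clock: 31.53
position: [0.4185, -0.277, 0.2996]
ee_rot: [0.671, 0.741, -0.006, 0.002]
ft_force: [-0.2, 0.4, -0.5]
grip_width: 0.702
```

```bash
python3 -c "
from h import *
W=manip.camera('wrist');save(W,'w7.png',None,1.5);o=manip.get_obs();print(o['clock'],o['position'],o['joint_pos'])
for n in ('gate','sock_high','sock_low'):
  for d in manip.pinpoint(W,n)[:2]: print(n,d,at_z(W,d['at'],dict(gate=.012,sock_high=.086,sock_low=.026)[n]).round(4))
"
```

```text
31.5833 [ 0.41864227 -0.27682696  0.29971365] [-0.37470652 -0.0098929   0.86878574  1.70775864  0.02046564  1.4395964
  0.59074137]
gate {'at': [265.8, 160.2], 'confidence': 0.94} [ 0.4277 -0.3104  0.012 ]
sock_high {'at': [262.2, 66.0], 'confidence': 0.93} [ 0.4109 -0.193   0.086 ]
sock_low {'at': [258.9, 65.8], 'confidence': 0.92} [ 0.4069 -0.1931  0.026 ]
```

View pics/w7.png

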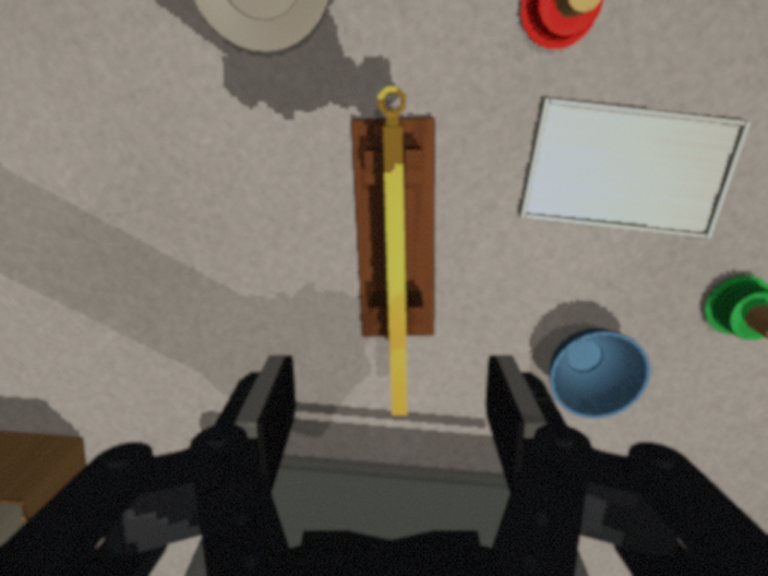

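The gate is seen from above: socket ring at (391,101), free end at (400,415), and the bowl well clear at (600,372).

```bash
python3 -c "
from h import *
W=manip.camera('wrist')
a=at_z(W,(391/1.5,101/1.5),.100);b=at_z(W,(400/1.5,414.5/1.5),.112)
m=at_z(W,(393.5/1.5,150/1.5),.112);n=at_z(W,(398.5/1.5,380/1.5),.112)
d=a-b;print(a,b,np.linalg.norm(d[:2]),np.degrees(np.arctan2(-d[0],d[1])));d=m-n;print(m,n,np.degrees(np.arctan2(-d[0],d[1])))
q=manip.get_obs()['ee_rot'];print(2*np.degrees(np.arctan2(q[1],q[0]))-90)
"
```

```text
[ 0.40963351 -0.19438225  0.1       ] [ 0.4397605  -0.42220015  0.112     ] 0.22980129487453788 7.533173951333851
[ 0.41427237 -0.22375446  0.112     ] [ 0.43538589 -0.39197906  0.112     ] 7.1536682278986135
5.666202613449002
```

Emit:
jog_arm(translation=[[2, -7, -35], [2, -7, -75], [2, -7, -115], [2, -7, -150], [2, -7, -180], [2, -7, -200], [2, -7, -210], [2, -7, -212], [2, -7, -212], [2, -7, -212]], turn=[1, 1.6, 1.6, 1.6, 1.6, 1.6, 1.6, 1.6, 1.6, 1.6])

```text
clock: 32.62
position: [0.4213, -0.2846, 0.0892]
ee_rot: [0.661, 0.751, -0.006, 0.003]
ft_force: [0.2, -0.2, -0.7]
grip_width: 0.702
```

Emit:
jog_arm(translation=[[0, 0, 0], [0, 0, 0], [0, 0, 0], [0, 0, 0], [0, 0, 0], [0, 0, 0], [0, 0, 0], [0, 0, 0], [0, 0, 0]], turn=[0, 0, 0, 0, 0, 0, 0, 0, 0], grip=2, grip_force=90)

```text
clock: 33.37
position: [0.4218, -0.2847, 0.09]
ee_rot: [0.661, 0.751, -0.005, 0.003]
ft_force: [-1.5, 0.9, 6.7]
grip_width: 0.112
```

```bash
python3 -c "
from h import *
W=manip.camera('wrist');save(W,'w8.png',None,1.2);o=manip.get_obs();print(o['clock'],o['position'],o['ft_force'],o['torque'],o['grip_width'])
"
```

```text
33.4167 [ 0.42177761 -0.28469604  0.08994682] [-1.01573897  1.30292387  7.31694297] [ 0.3178049   0.30154933 -0.02345308] 0.11402147581300492
```

View pics/w8.png

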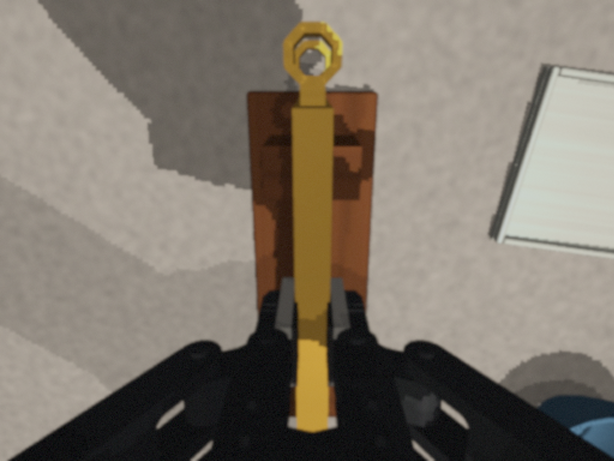

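The gate is gripped square, and the socket rings are visible at (313,55), so the bore and pintle can be compared in the same view.

Emit:
jog_arm(translation=[[0, 0, 15], [0, 0, 35], [0, 0, 60], [0, 0, 80], [0, 15, 85], [0, 40, 85], [0, 70, 85], [0, 105, 85], [2, 140, 85], [4, 175, 85], [6, 210, 85], [8, 245, 85]], turn=[0, 0, 0, 0, 0, 0, 0, 0, 0, 0, 0, 0])

```text
clock: 34.42
position: [0.4291, -0.0381, 0.1749]
ee_rot: [0.661, 0.75, -0.005, 0.003]
ft_force: [1.7, 0.6, -4.2]
grip_width: 0.109
```

Emit:
jog_arm(translation=[[0, 30, 0], [0, 65, 0], [0, 100, 0], [0, 135, 0], [0, 170, 0], [0, 200, 0], [0, 225, 0], [0, 240, 0], [0, 245, 0], [0, 245, 0], [0, 245, 0]], turn=[0, -0.5, -1, -1.5, -2, -2.5, -3, -3.5, -4, -4, -4])

```text
clock: 35.33
position: [0.4291, 0.2058, 0.1746]
ee_rot: [0.687, 0.727, -0.006, 0.003]
ft_force: [-0.3, -0.5, -3.2]
grip_width: 0.112
```

```bash
python3 -c "
from h import *
W=manip.camera('wrist');save(W,'w9.png',None,1.5);o=manip.get_obs();print(o['clock'],o['position'],o['ft_force'],o['torque'],o['grip_width'],o['ee_rot'])
for n in ('pin_high','pin_low','sock_high'):
  for d in manip.pinpoint(W,n)[:2]: print(n,d)
"
```

```text
35.3833 [0.42923385 0.20544029 0.17471217] [-0.0374333  -1.02401355 -3.20272488] [ 0.07256121 -0.01311017  0.03613707] 0.11404280571655495 [ 0.68714304  0.72649579 -0.00539738  0.00303008]
pin_high {'at': [321.2, 48.1], 'confidence': 0.81}
pin_high {'at': [357.9, 383.0], 'confidence': 0.54}
pin_low {'at': [311.8, 55.1], 'confidence': 0.6}
pin_low {'at': [421.1, 210.9], 'confidence': 0.24}
sock_high {'at': [259.0, 47.7], 'confidence': 0.95}
```

View pics/w9.png

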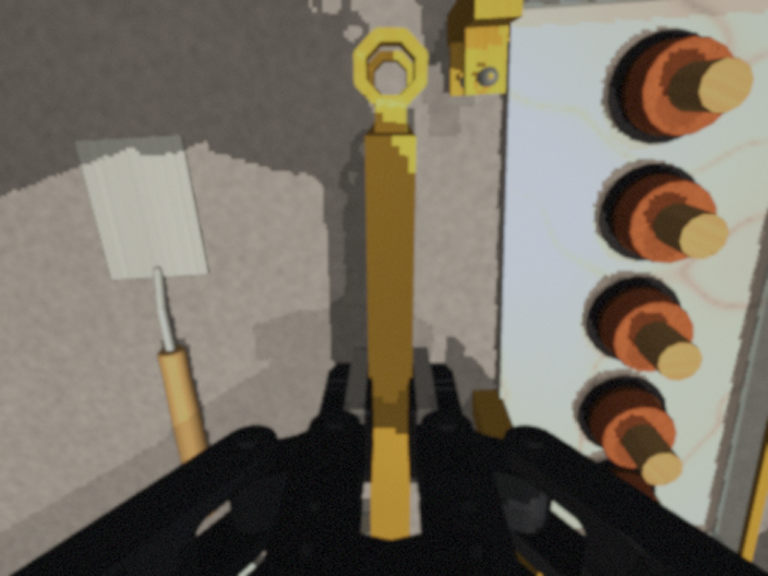

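The pintle tip is at (487,76) beside the bracket, and the socket ring is centred at (391,67). I'll work out the horizontal offset between them.

```bash
cat > off.py <<'E'
from h import *
import sys
u=[float(x) for x in sys.argv[1:5]]  # ring uv, pin uv in native px
W=manip.camera('wrist');o=manip.get_obs()
zr=o["position"][2]+.0101
r=at_z(W,u[:2],zr);p=at_z(W,u[2:],.091)
print("ring",r,"pin",p,"shift mm",((p-r)[:2]*1000).round(1),"tcp",o["position"],"ring-tcp",(r-o["position"]).round(4),"raise", (o["position"][2]-.0819)*1000)
E
python3 off.py 260.7 44.7 324.7 50.7
```

```text
ring [0.42434531 0.29693333 0.18509676] pin [0.46438395 0.30103429 0.091     ] shift mm [40.   4.1] tcp [0.42931728 0.20603988 0.17499676] ring-tcp [-0.005   0.0909  0.0101] raise 93.09676281121624
```

Emit:
jog_arm(translation=[[0, 2, -20], [5, 4, -40], [10, 4, -55], [15, 4, -64], [15, 4, -67], [15, 4, -67], [15, 4, -67]], turn=[0, 0, 0, 0, 0, 0, 0])

```text
clock: 36.17
position: [0.4445, 0.21, 0.1086]
ee_rot: [0.687, 0.726, -0.005, 0.003]
ft_force: [1.4, 0.3, -2.8]
grip_width: 0.118
```

```bash
python3 -c "
from h import *
W=manip.camera('wrist');save(W,'w10.png',(200,0,360,120),4);o=manip.get_obs();print(o['clock'],o['position'],o['ft_force'])
"
```

```text
36.2167 [0.44463726 0.2102042  0.1088724 ] [-0.2902116  -0.26195839 -2.62229979]
```

View pics/w10.png

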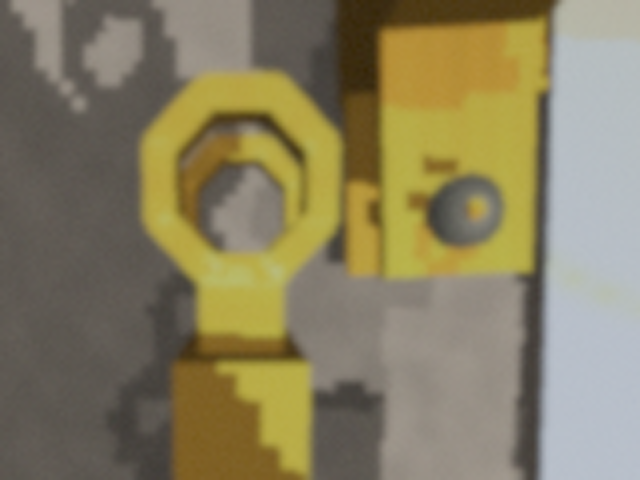

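Close-up: ring centre at native (260.2,44.5), pintle tip at (316.4,52.7).

```bash
python3 off.py 260.2 44.5 316.4 52.6; python3 -c "
from h import *
q=manip.get_obs()['ee_rot'];print(2*np.degrees(np.arctan2(q[1],q[0]))-90)"
```

```text
ring [0.43944587 0.30140668 0.11903139] pin [0.46452611 0.30110425 0.091     ] shift mm [25.1 -0.3] tcp [0.44466146 0.21028948 0.10893139] ring-tcp [-0.0052  0.0911  0.0101] raise 27.031388523240636
3.18320204979139
```

Emit:
jog_arm(translation=[[8, 0, 0], [16, 0, 0], [22, 0, 0], [25, 0, 0], [25, 0, 0], [25, 0, 0], [25, 0, 0]], turn=[0, 0, 0, 0, 0, 0, 0])

```text
clock: 36.85
position: [0.4694, 0.2103, 0.1088]
ee_rot: [0.687, 0.726, -0.004, 0.003]
ft_force: [-0.6, 0.3, -3.7]
grip_width: 0.114
```

```bash
python3 -c "
from h import *
W=manip.camera('wrist');save(W,'w11.png',(200,0,360,120),4);o=manip.get_obs();print(o['clock'],o['position'],o['ft_force'])
"
```

```text
36.9 [0.4693919  0.21031059 0.10882792] [ 0.50344368 -1.07491026 -4.1999377 ]
```

View pics/w11.png

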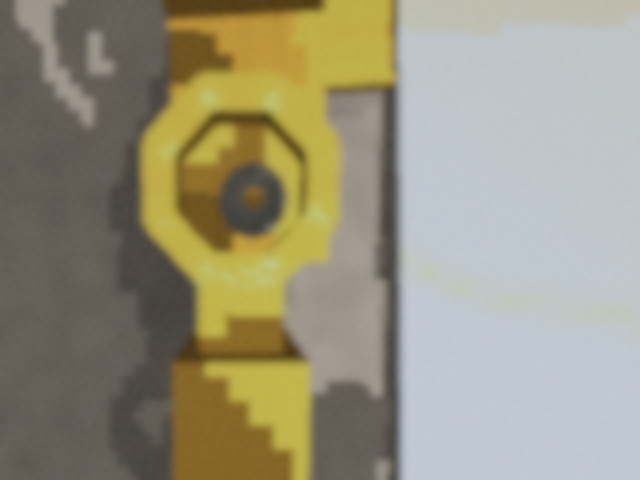

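The pintle tip shows inside the bore at (252,199), with the bore centre at (242,180).

```bash
python3 off.py 260.3 44.7 263.0 49.75;
```

```text
ring [0.46418762 0.30142943 0.11897081] pin [0.4653815  0.30105795 0.091     ] shift mm [ 1.2 -0.4] tcp [0.4694007  0.21032944 0.10887081] ring-tcp [-0.0052  0.0911  0.0101] raise 26.97081456897088
```

Emit:
jog_arm(translation=[[1, 0, 0], [1, 0, -3], [1, 0, -6], [1, 0, -9], [1, 0, -12], [1, 0, -15], [1, 0, -18], [1, 0, -18]], turn=[0, 0, 0, 0, 0, 0, 0, 0])

```text
clock: 37.62
position: [0.47, 0.2101, 0.0901]
ee_rot: [0.687, 0.727, -0.005, 0.003]
ft_force: [-0.3, 0.0, -3.3]
grip_width: 0.116
```

Emit:
jog_arm(translation=[[0, 0, -2], [0, 0, -4], [0, 0, -6], [0, 0, -8], [0, 0, -9], [0, 0, -9.5], [0, 0, -9.5]], turn=[0, 0, 0, 0, 0, 0, 0])

```text
clock: 38.2
position: [0.4702, 0.2101, 0.0809]
ee_rot: [0.687, 0.726, -0.005, 0.003]
ft_force: [-0.9, -1.1, 0.8]
grip_width: 0.112
```

```bash
python3 -c "
from h import *
W=manip.camera('wrist');o=manip.get_obs();print(o['clock'],o['position'],o['ft_force'],o['torque'])
f=W['frame'][0:120,200:360,::-1];save(W,'w12.png',(140,0,396,192),3)
"
```

```text
38.25 [0.470226   0.21011805 0.08093195] [-0.6357705  -1.72080584  2.05499811] [0.02057203 0.27591851 0.13276665]
```

View pics/w12.png

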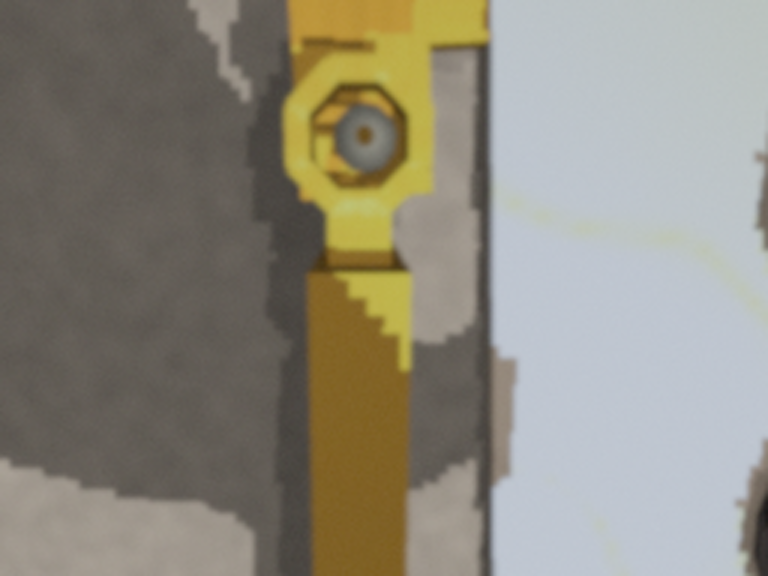

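The pintle is inside the bore and the weight has come off the wrist, so the gate is down on its brackets. Now close the last 3°.

Emit:
jog_arm(translation=[[1, 0, 0], [2, 0, 0], [3, 0, 0], [4, 0, 0], [5, 0, 0], [5, 0, 0], [5, 0, 0]], turn=[0.6, 1.2, 1.8, 2.4, 3, 3, 3])

```text
clock: 38.83
position: [0.4753, 0.2104, 0.081]
ee_rot: [0.668, 0.744, -0.004, 0.003]
ft_force: [-0.5, 0.4, 0.9]
grip_width: 0.114
```

```bash
python3 -c "
from h import *
o=manip.get_obs();q=o['ee_rot'];print(o['clock'],o['position'],o['ft_force'],o['torque'],2*np.degrees(np.arctan2(q[1],q[0]))-90)
"
```

```text
38.8333 [0.4752686  0.21040319 0.08095548] [-0.48409496  0.364663    0.87281997] [0.69456775 0.35497336 0.04428797] 6.201033787751314
```

Emit:
jog_arm(translation=[[0, 0, 0], [0, 0, 0], [0, 0, 0], [0, 0, 0], [0, 0, 15], [0, 0, 35], [0, 0, 65], [0, -10, 100], [0, -30, 140], [0, -60, 180], [0, -75, 200], [0, -75, 200]], turn=[0, 0, 0, 0, 0, 0, 0, 0, 0, 0, 0, 0], grip=40)

```text
clock: 39.83
position: [0.478, 0.1312, 0.2873]
ee_rot: [0.67, 0.742, -0.0, 0.005]
ft_force: [0.4, -0.3, 0.2]
grip_width: 0.471
```

```bash
python3 -c "
from h import *
W=manip.camera('wrist');o=manip.get_obs();print(o['clock'],o['position'],o['ft_force'])
save(W,'w13.png',None,1.5)
print(manip.pinpoint(W,'latch_grip')[:2],manip.pinpoint(W,'pin_high')[:2],manip.pinpoint(W,'sock_high')[:1])
"
```

```text
39.8833 [0.47698525 0.13339539 0.28427041] [-0.3710732   1.03352747 -0.77157999]
[{'at': [282.1, 214.3], 'confidence': 0.55}] [{'at': [337.9, 222.6], 'confidence': 0.2}] []
```

View pics/w13.png

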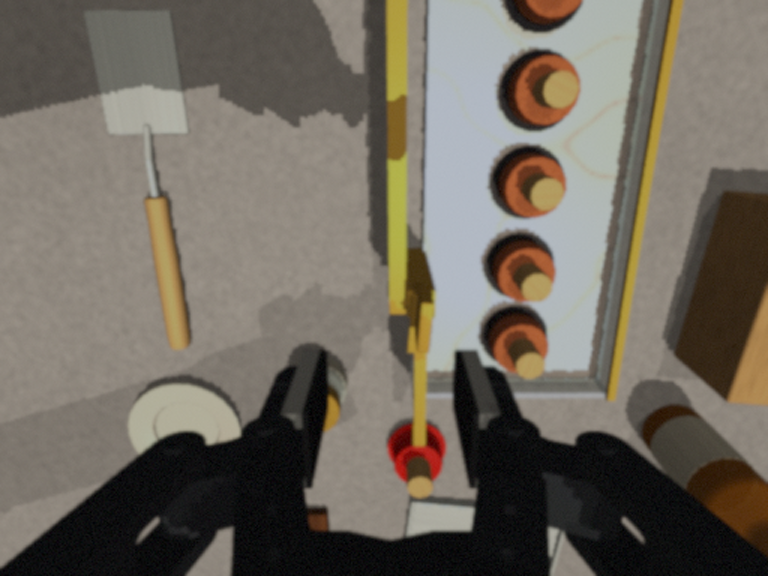

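```bash
python3 -c "
from h import *
W=manip.camera('wrist');o=manip.get_obs();print(o['position'],at_z(W,(282.1,214.3),.14),o['joint_pos'])
print('expected fin px',[proj(W,[.5045+t*.1062,.0853-t*.9943,.148]).round(0)*1.5 for t in(-.017,0,.017)],'tongue tip',proj(W,[.5045+.0036,.0853-.034,.113])*1.5)
"; 
```

```text
[0.47458111 0.13609645 0.27959624] [0.49952462 0.09303094 0.14      ] [-0.78629992  0.00637236  0.41355338  1.73757333  0.00687206  1.40565053
 -0.264434  ]
expected fin px [array([430.5, 313.5]), array([430.5, 339. ]), array([429. , 364.5])] tongue tip [425.19119702 360.77598672]
```

```bash
python3 -c "
from h import *
W=manip.camera('wrist');print(manip.get_obs()['position'])
f=W['frame'].copy()
f=cv2.resize(f[150:270,230:350,::-1],None,fx=5,fy=5,interpolation=cv2.INTER_CUBIC)
for t in(-.017,0,.017):
  p=(proj(W,[.5045-t*.1062,.0853+t*.9943,.148])-[230,150]+.5)*5
  cv2.circle(f,tuple(int(x) for x in p),4,(255,0,255),1);print(p)
cv2.imwrite('pics/w14.png',f)
np.save('/tmp/w.npy',W,allow_pickle=True)
"; 
```

```text
[0.47458232 0.13605727 0.27956345]
[285.4821811  467.26240444]
[288.26145346 384.75326619]
[291.15977253 299.23571494]
```

View pics/w14.png

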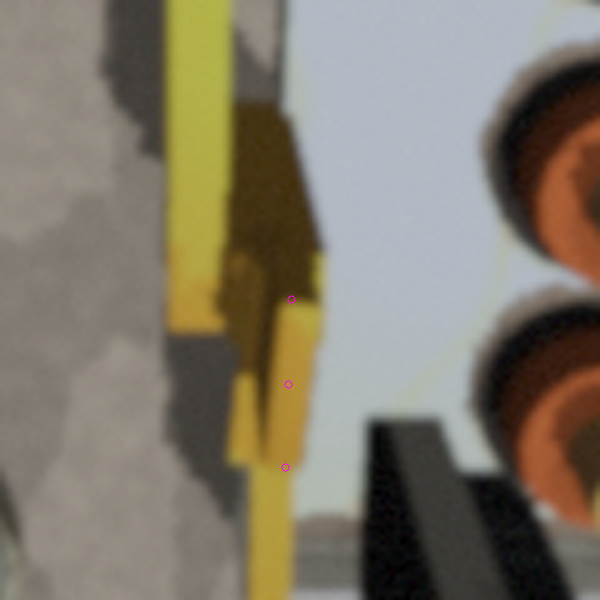

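The fin matches the projected axis (291,384), so I'll grip it.

Emit:
jog_arm(translation=[[10, -17, -30], [20, -34, -60], [30, -50, -90], [30, -50, -120], [30, -50, -140], [30, -50, -150], [30, -50, -156], [30, -50, -156], [30, -50, -156], [30, -50, -156]], turn=[0, -1, -2, -3, -3, -3, -3, -3, -3, -3])

```text
clock: 40.97
position: [0.5053, 0.0865, 0.1248]
ee_rot: [0.686, 0.727, -0.005, 0.003]
ft_force: [-0.0, -0.4, 0.2]
grip_width: 0.466
```

Emit:
jog_arm(translation=[[0, 0, 0], [0, 0, 0], [0, 0, 0], [0, 0, 0], [0, 0, 0], [0, 0, 0], [0, 0, 0]], turn=[0, 0, 0, 0, 0, 0, 0], grip=2, grip_force=25)

```text
clock: 41.55
position: [0.5055, 0.0867, 0.1256]
ee_rot: [0.686, 0.727, -0.004, 0.003]
ft_force: [-3.4, 0.1, 7.1]
grip_width: 0.089
```

```bash
python3 -c "
from h import *
o=manip.get_obs();q=o['ee_rot'];print(o['clock'],o['position'],o['ft_force'],o['torque'],o['grip_width'],2*np.degrees(np.arctan2(q[1],q[0]))-90,o['joint_pos'])
"
```

```text
41.55 [0.50545588 0.08674518 0.12564931] [-3.38333309  0.06492208  7.05278288] [-0.02502383  0.67325887 -0.08164843] 0.089252199847789 3.308258293701286 [-0.69674622  0.18294266  0.47728224  1.90424599 -0.08441133  1.08023897
 -0.12837696]
```

Emit:
jog_arm(translation=[[0, 0, 0], [0, 0, 0], [0, 0, 0], [0, 0, 0], [0, 0, 0], [0, 0, 0], [0, 0, 0], [0, 0, 0]], turn=[-5, -10, -15, -20, -25, -30, -30, -30])

```text
clock: 42.22
position: [0.5069, 0.0864, 0.1258]
ee_rot: [0.851, 0.524, -0.004, 0.002]
ft_force: [8.4, -0.9, -9.1]
grip_width: 0.088
```

Emit:
jog_arm(translation=[[0, 0, 0], [0, 0, 0], [0, 0, 0], [0, 0, 0], [0, 0, 0], [0, 0, 0], [0, 0, 0], [0, 0, 0], [0, 0, 0], [0, 0, 0]], turn=[-5, -10, -15, -20, -25, -30, -35, -40, -40, -40])

```text
clock: 43.05
position: [0.5083, 0.0849, 0.1258]
ee_rot: [0.98, 0.201, -0.003, 0.002]
ft_force: [9.9, -4.9, -10.5]
grip_width: 0.088
```

```bash
python3 -c "
from h import *
o=manip.get_obs();q=o['ee_rot'];print(o['clock'],o['position'],o['ft_force'],o['torque'],o['grip_width'],2*np.degrees(np.arctan2(q[1],q[0]))-90,o['joint_pos'])
"
```

```text
43.05 [0.50830157 0.08494133 0.12579962] [  9.86633635  -4.9365695  -10.53379364] [-1.03001648 -2.09911053 -0.04347572] 0.08760510423261954 -66.85348685729454 [-0.81016783  0.20080886  0.61729884  1.90218253 -0.12585165  1.08371781
 -1.30946012]
```

Emit:
jog_arm(translation=[[-1, 0, 0], [-2, 0, 0], [-2, 0, 0], [-2, 0, 0], [-2, 0, 0], [-2, 0, 0], [-2, 0, 0]], turn=[-5, -10, -15, -18, -18, -18, -18])

```text
clock: 43.63
position: [0.5084, 0.0839, 0.1259]
ee_rot: [0.999, 0.045, -0.001, 0.003]
ft_force: [14.2, -3.4, -13.6]
grip_width: 0.084
```

```bash
python3 -c "
from h import *
o=manip.get_obs();q=o['ee_rot'];print(o['clock'],o['position'],o['ft_force'],o['torque'],o['grip_width'],2*np.degrees(np.arctan2(q[1],q[0]))-90,o['joint_pos'])
"
```

```text
43.6333 [0.50839845 0.08394493 0.12588868] [ 14.19556537  -3.44884313 -13.5871968 ] [-0.60596474 -2.85134241  0.3707345 ] 0.08433870575426948 -84.87515892868991 [-0.84376386  0.20157343  0.65661677  1.90663912 -0.1333019   1.0802159
 -1.61502619]
```

Emit:
jog_arm(translation=[[0, 0, 0], [0, 0, 0], [0, 0, 0], [0, 0, 0], [0, 0, 20], [0, 0, 55], [0, 0, 95], [0, 0, 135], [0, 0, 175], [0, 0, 175]], turn=[0, 0, 0, 0, 0, 0, 0, 0, 0, 0], grip=45)

```text
clock: 44.47
position: [0.5109, 0.0843, 0.3085]
ee_rot: [0.999, 0.045, 0.004, 0.001]
ft_force: [0.9, -0.1, 0.2]
grip_width: 0.526
```

Emit:
jog_arm(translation=[[5, 10, 10], [10, 20, 20], [15, 30, 30], [20, 40, 40], [25, 50, 50], [30, 60, 60], [30, 60, 60], [30, 60, 60], [30, 60, 60], [30, 60, 60], [30, 60, 60], [30, 60, 60]], turn=[7, 14, 21, 28, 35, 42, 49, 56, 63, 70, 77, 84])

```text
clock: 45.47
position: [0.5407, 0.1444, 0.3685]
ee_rot: [0.71, 0.704, 0.003, -0.003]
ft_force: [-0.2, -0.7, 0.7]
grip_width: 0.526
```

Emit:
jog_arm(translation=[[0, 0, 0], [0, 0, 0], [0, 0, 0], [0, 0, 0]], turn=[6, 6, 6, 6])

```text
clock: 45.8
position: [0.5406, 0.1444, 0.3685]
ee_rot: [0.674, 0.739, 0.003, -0.003]
ft_force: [-0.3, 0.2, 0.2]
grip_width: 0.528
```

```bash
python3 w3.py; python3 -c "
from h import *
W=manip.camera('wrist');save(W,'w15.png',None,1.5)
for n in('pin_high','sock_high','sock_low','latch_grip','gate'):
  for d in manip.pinpoint(W,n)[:1]: print(n,d,at_z(W,d['at'],dict(gate=.004,pin_high=.078,sock_high=.078,sock_low=.018,latch_grip=.14)[n]).round(4))"
```

```text
45.85 [0.54063192 0.14437841 0.36848336] 0.5295071042489734
plugs/marks by net
cake [290. 208.] [0.6008 0.0241] saucer [5.5025e+01 6.0380e-01 2.6100e-02]
cake [292. 169.] [0.5972 0.0891] saucer [58.35    0.5962  0.0911]
cake [296.  17.] [0.576  0.3022] saucer [77.2317  0.575   0.3032]
cake [239. 274.] [ 0.5271 -0.1127] saucer [23.9667  0.5251 -0.1117]
sock_high {'at': [298.3, 67.3], 'confidence': 0.57} [0.5796 0.2371 0.078 ]
sock_low {'at': [214.2, 8.9], 'confidence': 0.95} [0.4651 0.3005 0.018 ]
latch_grip {'at': [224.6, 196.6], 'confidence': 0.7} [0.5043 0.0826 0.14  ]
gate {'at': [223.8, 96.9], 'confidence': 0.86} [0.4831 0.1878 0.004 ]
```

View pics/w15.png

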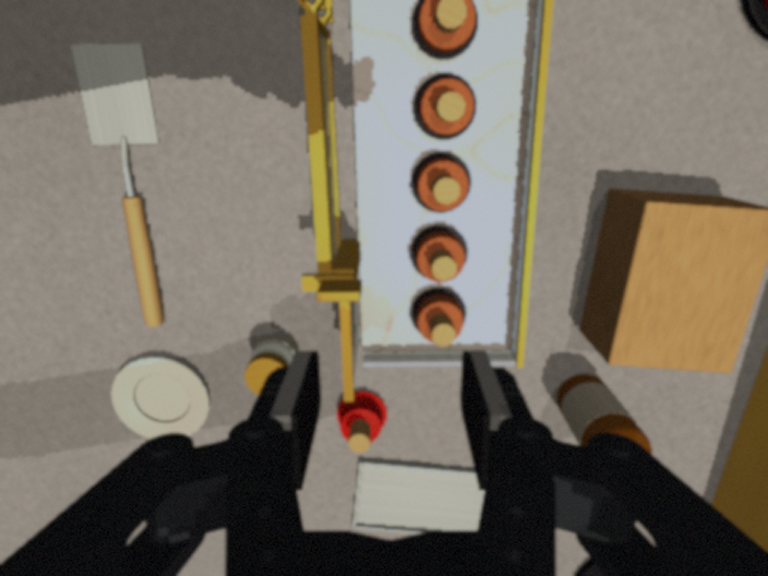

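The latch tongue lies across the gate top at (335,285) and the five cakes are in line. Next are a numeric check of the gate yaw, the tongue and the two cakes the network skipped.

```bash
sed -i '/^print("plugs/,$d' w3.py; cat > w4.py <<'E'
from w3 import *
for c in [(.5756,.3031),(.5828,.2335),(.5902,.1638),(.5976,.0940),(.605,.0245)]:
    r=saucer(c,.020,8);print(c,np.round(r,4),"err mm",np.round(np.hypot(r[1]-c[0],r[2]-c[1])*1000,1))
hsv=cv2.cvtColor(W["frame"],cv2.COLOR_RGB2HSV); E=cv2.inRange(hsv,(18,110,60),(35,255,255))
L=[];R=[]
for v in range(35,170,5):
    x=np.where(E[v,195:232])[0]+195
    if len(x): L.append(at_z(W,(x.min()-.5,v),.104)[:2])
L=np.array(L);p=np.polyfit(L[:,1],L[:,0],1);print("rail left edge yaw deg",np.degrees(np.arctan(-p[0])),"resid",np.std(L[:,0]-np.polyval(p,L[:,1])),"x at y=.2",np.polyval(p,.2),"expected",.4652+.101*.1067-.006)
for nm,uv in (("sock ring",(318/1.5,9/1.5)),("tongue tip",(303/1.5,283/1.5))): print(nm,at_z(W,uv,.092 if 's'==nm[0] else .116).round(4))
T=manip.camera("top");print("bystanders",[ (n,at_z(T,d["at"],0)[:2].round(3)) for n in("jar","cup","honey","bowl") for d in manip.pinpoint(T,n)[:1]])
E
python3 w4.py
```

```text
46.3 [0.54066479 0.14435836 0.36845619] 0.525838183634401
(0.5756, 0.3031) [77.4177  0.5746  0.3051] err mm 2.2
(0.5828, 0.2335) [77.95    0.5838  0.2335] err mm 1.0
(0.5902, 0.1638) [70.4167  0.5892  0.1628] err mm 1.4
(0.5976, 0.094) [57.925   0.5966  0.091 ] err mm 3.2
(0.605, 0.0245) [5.5025e+01 6.0400e-01 2.5500e-02] err mm 1.4
rail left edge yaw deg 6.38198103908076 resid 0.000468721787403871 x at y=.2 0.47055368892068544 expected 0.4699767
sock ring [0.4724 0.2917 0.092 ]
tongue tip [0.4736 0.0812 0.116 ]
bystanders [('jar', array([0.554, 0.461])), ('cup', array([0.444, 0.413])), ('honey', array([ 0.432, -0.043])), ('bowl', array([0.595, 0.094]))]
```

```bash
python3 -c "
from h import *
print(manip.hand_in())"
```

```text
the job is handed in; nothing more can be done
None
```

I handed the job in at about 46 s on the clock. All five cakes are in one row on dots 1–5, the gate is hung and closed, and the latch is turned across its top.

**Last checks**
- **Cakes:** they measured 1.0 to 3.2 mm from the dots, against the 8 mm limit. The places of dots 1, 3 and 4 were worked out from the two dots I could measure clearly (2 and 5).
- **Gate:** its yaw measured 6.4° against the case's 6.1°. When I lowered it, the weight came off the wrist within 1 mm of the expected hung height, and the lower socket was found on the lower pintle.
- **Latch:** I turned it until it met its stop. The tongue's tip showed about 31 mm past its axis, over the gate.

**Checks that disagreed**
- My hand-picked estimate of the upper socket's ring in the last picture was about 12 mm off its pintle. It lay at the picture's edge, and I gave it less weight than the seating force and the lower-socket reading.
- The network's reading of the bowl in the last top view fell on the case. I took that as a false detection, because the robot went nowhere near the bowl.
- I did not compare the positions of the jar, cup, honey and bowl before and after.

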